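# Put the specimens away under their covers and switch the microscope lamp off

### The job

Put the mounted specimens away at the microscope table: set each one that is there into the dish whose cradle has its shape and colour, fully home and upright, and set a clear cover on every one of the three dishes, also one that stays empty, so that it sits seated and level on the rim. Only when all that is done, switch the lamp off by pushing its lever all the way over to the other side. Leave the jar, the book and the brush where they are.

Things in the scene. Friction and masses are not known exactly. Their poses are not given: they have to be found in the camera images.
- dish_round: Specimen dish with the green floor and cradle: a glass dish, 80 mm across, 24 mm high, walls 4 mm (mouth 72 mm across), fixed to the table. Its inner floor is 6 mm above the table and carries a round green cradle ring 8 mm high, 60 mm inner diameter. Origin: centre of its underside, z up.
- dish_square: Specimen dish with the orange floor and cradle: a glass dish, 80 mm across, 24 mm high, walls 4 mm (mouth 72 mm across), fixed to the table. Its inner floor is 6 mm above the table and carries a square frame 8 mm high, 48 x 48 mm inside, sides along the dish's own x and y. Origin: centre of its underside, z up.
- dish_oblong: Specimen dish with the blue floor and cradle: a glass dish, 80 mm across, 24 mm high, walls 4 mm (mouth 72 mm across), fixed to the table. Its inner floor is 6 mm above the table and carries a rectangular frame 8 mm high, 58 mm inside along the dish's own x and 34 mm along its y. Origin: centre of its underside, z up.
- dish_round_rim (a point): Centre of the mouth of dish_round, level with the top of its rim (24 mm above the table).
- dish_square_rim (a point): Centre of the mouth of dish_square, level with the top of its rim (24 mm above the table).
- dish_oblong_rim (a point): Centre of the mouth of dish_oblong, level with the top of its rim (24 mm above the table).
- spec_round: Pine cone on a round green base: base 56 mm in diameter, 8 mm thick; the cone is 26 mm across and stands upright on the base's centre, from 8 to 50 mm up. Origin at the centre of the base's underside, z up. 50 mm high in all, 0.08 to 0.17 kg. May be absent.
- spec_square: Amber resin block on a square orange base: base 44 x 44 mm, 8 mm thick; the block, 26 x 26 mm, stands on its centre with faces parallel to the base's, from 8 to 50 mm up. Origin at the centre of the base's underside, z up. 50 mm high in all, 0.08 to 0.17 kg. May be absent.
- spec_oblong: Grey stone with a round reddish fossil on an oblong blue base: base 54 mm along x, 30 mm along y, 8 mm thick; the stone, 38 mm along x and 24 mm along y, stands on its centre from 8 to 50 mm up. Origin at the centre of the base's underside, z up. 50 mm high in all, 0.08 to 0.17 kg. May be absent.
- cover1: Clear domed cover, one of three alike; fits any dish. Open-bottomed tube 66 mm across, 60 mm inside, 0-46 mm high; white flange 86 mm across, underside 5 mm above the tube's lower edge: seated, the flange lies on the rim with the lowest 5 mm of tube inside the mouth. Black upright knob 22 mm across, on the axis, 46-72 mm up. Origin: on the axis at the tube's lower edge, z up. 0.11-0.18 kg.
- cover2: Clear domed cover, one of three alike; fits any dish. Open-bottomed tube 66 mm across, 60 mm inside, 0-46 mm high; white flange 86 mm across, underside 5 mm above the tube's lower edge: seated, the flange lies on the rim with the lowest 5 mm of tube inside the mouth. Black upright knob 22 mm across, on the axis, 46-72 mm up. Origin: on the axis at the tube's lower edge, z up. 0.11-0.18 kg.
- cover3: Clear domed cover, one of three alike; fits any dish. Open-bottomed tube 66 mm across, 60 mm inside, 0-46 mm high; white flange 86 mm across, underside 5 mm above the tube's lower edge: seated, the flange lies on the rim with the lowest 5 mm of tube inside the mouth. Black upright knob 22 mm across, on the axis, 46-72 mm up. Origin: on the axis at the tube's lower edge, z up. 0.11-0.18 kg.
- lamp (a joint): Lamp switch: angle of the toggle lever. 0 = leaning 0.5 rad towards the -x of its housing (lamp on), 1.0 = at its other stop, leaning 0.5 rad to the housing's +x (lamp off). It starts within 0.12 of 0 and stays where it is left; a push of about 1 N moves it.
- lamp_base: Housing of the lamp switch, a white block 70 x 50 x 25 mm fixed to the table; origin at the centre of its underside. The lever pivots about an axis along the housing's y, 22 mm above the table over the origin.
- lamp_tip (a point): Centre of the red ball, 26 mm in diameter, at the end of the lever, 80 mm from its pivot; the rod is 10 mm thick.
- jar: White sample jar, 60 mm across, 85 mm high, standing on the table; a bystander. Origin: centre of its underside.
- guide: Green field guide book lying flat, 110 x 170 x 18 mm; a bystander. Origin: centre of its underside.
- brush: Brush lying on the table; a bystander. Origin: at its middle, on the table.
There are look-alikes about, which are no part of the job. What is shaped like the spec_round but blue or red is not meant.

How it is judged:
By the outcome, as a careful person would: the job done as asked, in the order asked, and still so for the second after the job is handed in, with the robot touching nothing.
Of spec_round, spec_square, spec_oblong only 2 to 3 are there at a start; the rules pass over those that are not, and their reading is None.
At some moment in a run one of spec_round, spec_square, spec_oblong, cover1, cover2, cover3 may be knocked a few centimetres aside while the robot is not near it.
Once in a run the grip may slacken for a moment while it holds something.
It also fails if it takes over 210 s, if anything falls off the work surface, if the arm or the gripper's body presses on something with over 40 N, if the wrist force passes 120 N, or if a joint passes its speed limit or range.

### The arm

A 6-joint arm with a two-finger parallel gripper is mounted at the origin on the work surface. World frame = base frame: x ahead of the robot, y to its left, z up, the work surface at z = 0. Lengths are in m, angles in rad, forces in N, time in s.
With the tool pointing down it reaches from about 0.225 to 0.875 m from the base axis. Payload 3.4 kg.
Tool frame: the origin (TCP) lies on the centre line of the jaws, within the pads' length; the fingertips stand bot.tip_reach ahead of it and the grasp point (between the pads) is the TCP (bot.tip_reach is the distance from the TCP to the fingertips, in m); z points along the fingers, y is the line along which they close (so a half turn about z gives the same grasp; the last joint's range is limited). The gripper opens to 85 mm and grips with 20 to 120 N. Pads are 22 mm wide; open, the fingers measure 114 mm over their backs; the gripper's body (76 mm by 85 mm) begins 54 mm behind the grasp point. The pads swing forward as they close: fully open they stand 13 mm farther back than shut.
Start: joints at [-0.121, 0.276, 1.505, -0, 1.361, -0.121], TCP at [0.575, -0, 0.25] pointing down, gripper open.
Joint ranges: [-2.89, 2.89], [-0.75, 2.08], [0.22, 2.7], [-1.18, 4.32], [0.11, 2.71], [-2.7, 2.7]. Speed limits (rad/s): [2.57, 2.57, 3.14, 3.14, 3.14, 3.14].

### API

Orientations are given as a 3x3 rotation matrix whose columns are the frame's x, y, z axes.
In Python, from cell import bot gives the robot as it stands.
- The arm moves only by the tool send_rows, never from a script. Its argument "deltas" is a list of rows, each a list of 7 numbers: the turn, a rotation vector about the tool's x, y, z in rad, then the shift along the tool's x, y, z in mm, then the finger opening in mm, from 0 to 85.4. In form: [[rx, ry, rz, tx, ty, tz, claw], ...]. A call has 1 to 20 rows; each row is the pose to reach, as a shift and turn from the pose commanded when the call began, along the tool's axes at that moment; what a row does not reach only later rows make up. A row lasts 1/10 s, in which the tool goes at most 50 mm and 8.59 degrees, less where a joint would pass 70% of its speed; a pose out of reach is approached as far as the arm can. A call with a gripper value outside its range is refused whole. The fingers move at their own pace and stop on an object; "newtons" is the grip in N (left out, the last holds). Time passes only in rows, so rows that repeat a pose let the fingers close. It gives the time, the measured TCP pose, the force, the opening and the grip force at its end, in the units of the state.
- bot.state(): the state, without advancing time (a new reading comes with each control period).
- bot.read_camera(name): name is "scene" or "side" or "wrist"; returns (picture, depth): 480x640x3 uint8, red, green, blue; 480x640 float32, m along the optical axis (not along the pixel's ray), 0 where there is no reading.
- bot.camera_params(name): a dict with "K" (3x3 intrinsics, pixels), "rvec" (rotation vector, rad) and "tvec" (3), from world to camera coordinates, as OpenCV has them; the wrist camera has in their place "T_tool_cam" (4x4, takes a point from camera to tool coordinates, whose origin is the TCP and whose axes are the flange's). Camera axes: x right, y down, z forward; pixel columns grow to the right and rows downward; lengths in m; the calibration is good to about 2 mm. The wrist camera is an equidistant fisheye: a pixel r from the principal point sees the ray r / f radians off the axis. A picture is of the moment at which its call begins: read the wrist's pose just before it. camera_params takes no time and is no camera call.
- bot.sign_off(): hands the job in; it is judged then, once.
The state is a dict: "clock": time; "qpos": joint angles; "dq": joint speeds; "tau": joint torques, N m; "position": TCP position; "ee_rot": TCP orientation; "ft_force": force on the tool from outside, world axes, zero at the start; "ft_torque": the same for the moment, N m; "finger_gap": opening from 0.0 (shut) to 1.0 (fully open); "gripper_force": force on a finger pad.
Only numpy, scipy, OpenCV 4.12 (cv2) and the standard library are available. Lean on these libraries where they do the work, as an engineer would, in place of code of your own. Each camera call takes 0.05 s, during which the arm holds its last target. There are 200 camera calls.

## Working session

There is one attempt and no reset: what is moved stays moved. The work goes in short steps, Python scripts to look and compute and a tool call to move; the robot and the scene stay as the last step left them, time stands still between calls to the robot, and variables do not carry over. Pictures are saved under pics/ and viewed, at most 14 in all, crops included, and the job is handed in when it is done.

Besides the shell and the picture viewer there is one more tool, called after "Request:" by a JSON object that holds its "fn" and its "kwargs". send_rows: Moves the arm, as the interface text tells. Its arguments: {"type":"object","properties":{"deltas":{"type":"array","items":{"type":"array","items":{"type":"number"}}},"newtons":{"type":"number"}},"required":["deltas"]}

```bash
ls; mkdir -p pics
python3 - <<'E'
from cell import bot
import cv2
s=bot.state();print(s,bot.tip_reach)
for n in("scene","side"):
    p,d=bot.read_camera(n);cv2.imwrite(f"pics/{n}0.png",p[:,:,::-1]);
    import numpy as np;np.save(f"{n}_d.npy",d);np.save(f"{n}_p.npy",p);print(bot.camera_params(n))
print(bot.camera_params("wrist"))
E
```

```text
pics
{'clock': 0.0, 'qpos': array([-1.20949319e-01,  2.76576470e-01,  1.50614568e+00,  3.67309331e-06,
        1.36068711e+00, -1.20991816e-01]), 'dq': array([ 2.20884725e-03, -4.08158648e-04,  2.36802395e-04, -1.51751912e-03,
       -4.96455318e-04,  3.67292900e-06]), 'tau': array([ 6.20495921e-04, -4.16768074e+01, -2.45808578e+01, -1.52056768e-04,
        1.11346930e-02,  1.69860516e-05]), 'position': array([5.74502259e-01, 8.54992954e-05, 2.49445241e-01]), 'ee_rot': array([[-4.15261897e-05,  9.99998374e-01, -1.80289841e-03],
       [ 9.99999974e-01,  4.19278483e-05,  2.22747657e-04],
       [ 2.22822887e-04, -1.80288912e-03, -9.99998350e-01]]), 'ft_force': array([-0.46833485,  0.47553418,  0.38901516]), 'ft_torque': array([-0.00025565,  0.00120005, -0.02330536]), 'gripper_force': 0.0, 'finger_gap': 0.9997389047350115} 0.019
{'K': array([[523.43931107,   0.        , 318.38007015],
       [  0.        , 523.43931107, 237.56917785],
       [  0.        ,   0.        ,   1.        ]]), 'rvec': array([ 2.18507841,  0.77771106, -0.37847884]), 'tvec': array([-0.34980748, -0.19019641,  1.6802787 ])}
{'K': array([[574.16822206,   0.        , 312.74155892],
       [  0.        , 574.16822206, 244.64648603],
       [  0.        ,   0.        ,   1.        ]]), 'rvec': array([ 0.28454079, -2.71111281,  1.3147303 ]), 'tvec': array([0.50400871, 0.18115408, 1.08292906])}
{'K': array([[371.64829954,   0.        , 328.35692628],
       [  0.        , 371.64829954, 238.95605326],
       [  0.        ,   0.        ,   1.        ]]), 'T_tool_cam': array([[ 6.06566852e-04, -9.62099778e-01, -2.72696993e-01,
         6.99027402e-02],
       [ 9.99999704e-01,  7.12394022e-04, -2.89066105e-04,
         1.67150199e-04],
       [ 4.72378143e-04, -2.72696737e-01,  9.62099925e-01,
        -1.24183873e-01],
       [ 0.00000000e+00,  0.00000000e+00,  0.00000000e+00,
         1.00000000e+00]])}
```

View pics/scene0.png

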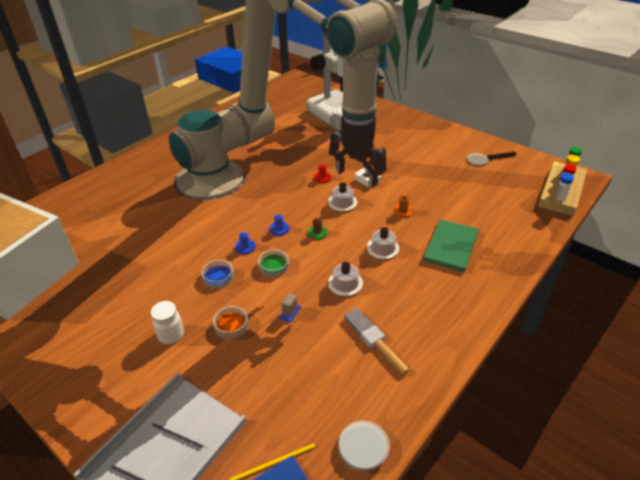

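View pics/side0.png

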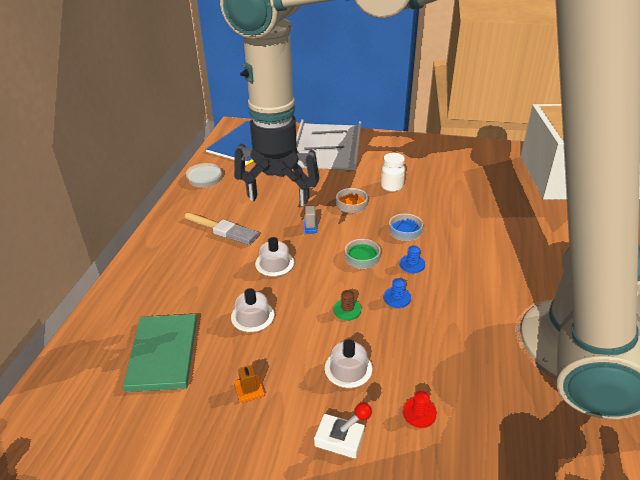

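The scene picture (scene px) shows all three specimens: green-base pine cone (317,229), orange-base amber block (403,206), blue-base grey stone (290,307). The dishes are green (273,263), blue (217,274) and orange (231,321), and the covers are at (343,197), (383,242) and (345,279). The look-alikes are the blue cones (245,243) and (279,225) and the red one (322,173). The side picture shows the lamp at (340,435), with its red ball at (363,411).

```bash
cat > h.py <<'E'
from cell import bot
import numpy as np, cv2
def cam(name, st=None):
    c=bot.camera_params(name)
    if name=="wrist":
        st=st or bot.state(); T=np.eye(4);T[:3,:3]=st["ee_rot"];T[:3,3]=st["position"]
        T=T@c["T_tool_cam"]; return dict(K=c["K"],R=T[:3,:3],o=T[:3,3],fish=1)
    R=cv2.Rodrigues(np.array(c["rvec"]))[0]; return dict(K=c["K"],R=R.T,o=-R.T@c["tvec"],fish=0)
def ray(c,uv):
    uv=np.atleast_2d(np.asarray(uv,float)); K=c["K"]
    x=(uv-[K[0,2],K[1,2]])/K[0,0]
    if c["fish"]:
        r=np.linalg.norm(x,axis=1,keepdims=True)+1e-12
        d=np.hstack([np.sin(r)*x/r,np.cos(r)])
    else: d=np.hstack([x,np.ones((len(x),1))])
    d=d@c["R"].T; return d/np.linalg.norm(d,axis=1,keepdims=True)
def plane(c,uv,z): d=ray(c,uv); return c["o"]+d*((z-c["o"][2])/d[:,2:3])
def tri(c1,u1,c2,u2):
    A=[];b=[]
    for c,u in((c1,u1),(c2,u2)):
        d=ray(c,u)[0];P=np.eye(3)-np.outer(d,d);A.append(P);b.append(P@c["o"])
    A=np.vstack(A);b=np.hstack(b);p=np.linalg.lstsq(A,b,rcond=None)[0]
    return p,np.linalg.norm(A@p-b)
def proj(c,p):
    v=(np.atleast_2d(p)-c["o"])@c["R"];K=c["K"]
    if c["fish"]:
        n=np.linalg.norm(v[:,:2],axis=1,keepdims=True);x=v[:,:2]/n*np.arctan2(n,v[:,2:3])
    else: x=v[:,:2]/v[:,2:3]
    return x*K[0,0]+[K[0,2],K[1,2]]
H=dict(green=((45,110,40),(80,255,255)),orange=((4,190,110),(16,255,255)),blue=((105,130,60),(130,255,255)),red=((174,170,90),(180,255,255)),red0=((0,230,120),(3,255,255)),black=((0,0,0),(180,255,45)),white=((0,0,170),(180,50,255)))
def mask(p,k): return cv2.inRange(cv2.cvtColor(p,cv2.COLOR_RGB2HSV),*[np.array(a) for a in H[k]])
def blobs(p,k,amin=30,m=None):
    m=mask(p,k) if m is None else m
    cs,_=cv2.findContours(m,cv2.RETR_EXTERNAL,cv2.CHAIN_APPROX_NONE)
    return sorted([c for c in cs if cv2.contourArea(c)>=amin],key=cv2.contourArea,reverse=True)
def cen(c): M=cv2.moments(c);return np.array([M["m10"]/M["m00"],M["m01"]/M["m00"]])
E
python3 - <<'E'
from h import *
np.set_printoptions(precision=3,suppress=True)
st=bot.state();c=cam("wrist",st);p,d=bot.read_camera("wrist");cv2.imwrite("pics/w0.png",p[:,:,::-1])
cs=cam("side");cc=cam("scene")
S=dict(spec_r=(348,311),spec_o=(311,228),spec_s=(250,392),dr=(363,254),db=(406,227),do=(352,200),ball=(363,411),lamp=(340,437),jar=(392,187),book=(162,352))
for k,v in S.items(): print(k,plane(cs,v,dict(dr=.024,db=.024,do=.024,ball=.09,lamp=.025,jar=0,book=.018).get(k,.008))[0])
for a,b in(((348,348),(343,188)),((250,296),(384,233)),((273,244),(346,267))): print("knob",tri(cs,a,cc,b))
E
```

```text
spec_r [0.441 0.016 0.008]
spec_o [ 0.575 -0.242  0.008]
spec_s [0.573 0.245 0.008]
dr [ 0.436 -0.149  0.024]
db [ 0.353 -0.267  0.024]
do [ 0.495 -0.355  0.024]
ball [0.369 0.303 0.09 ]
lamp [0.403 0.311 0.025]
jar [ 0.407 -0.471  0.   ]
book [0.757 0.199 0.018]
knob (array([0.418, 0.157, 0.059]), np.float64(0.0012148643881090837))
knob (array([0.626, 0.064, 0.059]), np.float64(0.0004558209499078064))
knob (array([ 0.626, -0.1  ,  0.061]), np.float64(0.0008794493554952309))
```

View pics/w0.png

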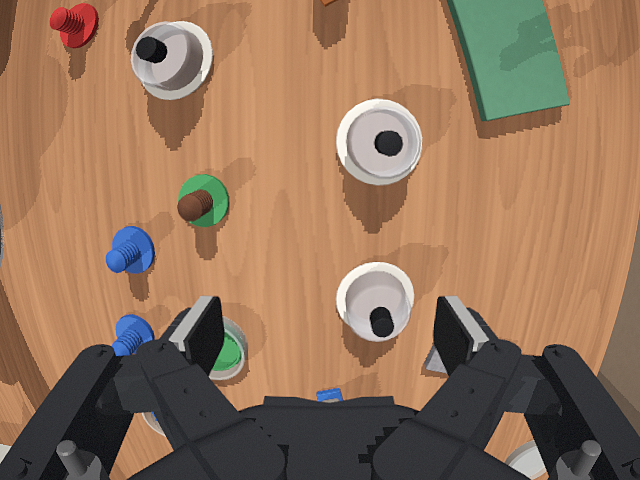

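The wrist picture shows covers at about (172,60), (379,142) and (375,300). The green spec_round base is at (203,200), the blue look-alikes are at (132,250) and (130,335), and the red one is at (75,22). Next I'll survey the dishes.

Request:
{"fn": "send_rows", "kwargs": {"deltas": [[0,0,0,-45,-20,-5,85],[0,0,0,-90,-40,-10,85],[0,0,0,-135,-60,-20,85],[0,0,0,-180,-80,-30,85],[0,0,0,-225,-100,-40,85],[0,0,0,-270,-120,-50,85],[0,0,0,-315,-135,-50,85],[0,0,0,-350,-145,-50,85],[0,0,0,-350,-145,-50,85],[0,0,0,-350,-145,-50,85]]}}

```text
clock: 1.15
position: [0.4296, -0.3502, 0.2997]
ee_rot: [[0.002, 1.0, -0.001], [1.0, -0.002, 0.002], [0.002, -0.001, -1.0]]
ft_force: [-0.6, 0.8, 0.6]
finger_gap: 0.992
gripper_force: 0.0
```

Run:
```python
from h import *
st=bot.state();p,d=bot.read_camera("wrist");cv2.imwrite("pics/w1.png",p[:,:,::-1]);print(st["position"],np.abs(st["dq"]).max())
np.savez("w1.npz",p=p,d=d,pos=st["position"],rot=st["ee_rot"])
```

```text
[ 0.42956249 -0.35024725  0.29968811] 0.03609206364741832
```

View pics/w1.png

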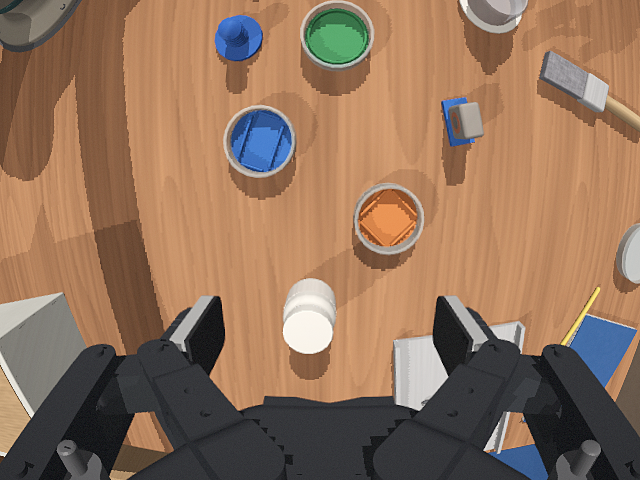

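Request:
{"fn": "send_rows", "kwargs": {"deltas": [[0,0,0,45,5,0,85],[0,0,0,90,10,0,85],[0,0,0,135,15,0,85],[0,0,0,180,20,0,85],[0,0,0,225,25,0,85],[0,0,0,270,30,0,85],[0,0,0,315,35,0,85],[0,0,0,360,40,0,85],[0,0,0,405,45,0,85],[0,0,0,450,50,0,85],[0,0,0,490,50,0,85],[0,0,0,490,50,0,85],[0,0,0,490,50,0,85]]}}

```text
clock: 2.5
position: [0.4789, 0.1417, 0.3002]
ee_rot: [[-0.005, 1.0, -0.001], [1.0, 0.005, -0.001], [-0.001, -0.001, -1.0]]
ft_force: [0.2, -0.9, 0.0]
finger_gap: 0.989
gripper_force: 0.0
```

Run:
```python
from h import *
st=bot.state();p,d=bot.read_camera("wrist");cv2.imwrite("pics/w2.png",p[:,:,::-1]);print(st["position"],np.abs(st["dq"]).max())
np.savez("w2.npz",p=p,d=d,pos=st["position"],rot=st["ee_rot"])
```

```text
[0.47886139 0.1417253  0.30023876] 0.04833100623493886
```

View pics/w2.png

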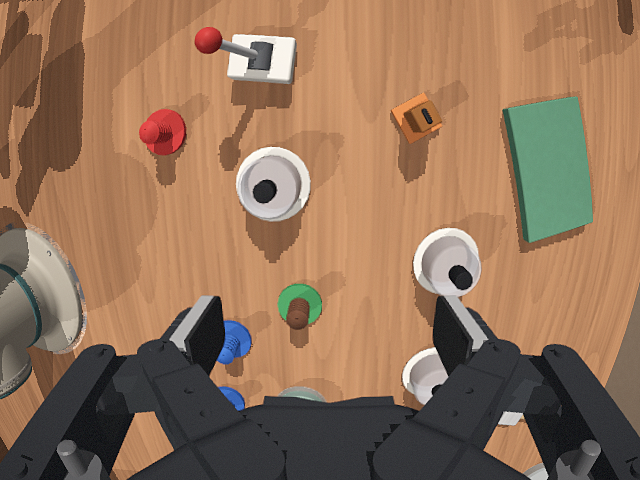

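w1 shows the dishes green (337,36), blue (260,141) and orange (388,219), the stone on its blue oblong base at (460,122), and the jar at (310,315). w2 shows the lamp housing at (262,58) with its ball at (208,40), the amber block on its orange base at (418,117), the green spec_round base at (300,305), and covers at (273,184), (447,262) and (432,378).

Candidates for spec_round are the green base (w2 300,305), blue (232,342), blue (230,400) and red (163,132). Only the green one fits, and I'll confirm it in a crop.

```bash
cat >> h.py <<'E'
def load(f):
    z=np.load(f);return z["p"],z["d"],cam("wrist",dict(position=z["pos"],ee_rot=z["rot"]))
def near(p,k,uv,r=70,amin=30):
    b=[c for c in blobs(p,k,amin) if np.linalg.norm(cen(c)-uv)<r]
    return min(b,key=lambda c:np.linalg.norm(cen(c)-uv))
def rect(c,uv,z):   # contour -> metric min-area rectangle at height z: centre, long side, short side, angle of long side
    q=plane(c,np.asarray(uv).reshape(-1,2),z)[:,:2].astype(np.float32)*1000
    (ce,(a,b),t)=cv2.minAreaRect(q.reshape(-1,1,2)); 
    if b>a: a,b,t=b,a,t+90
    return np.array(ce),a,b,t
def zmap(c,d):
    v,u=np.mgrid[0:480,0:640];r=ray(c,np.stack([u.ravel(),v.ravel()],1))
    ax=r@c["R"][:,2]; return (c["o"]+r*(d.ravel()/ax)[:,None]).reshape(480,640,3)
E
python3 - <<'E'
from h import *
np.set_printoptions(precision=4,suppress=True)
p1,d1,c1=load("w1.npz");p2,d2,c2=load("w2.npz")
P1=zmap(c1,d1);P2=zmap(c2,d2)
print("table z",np.median(P1[100:250,330:345,2]),np.median(P2[180:250,340:400,2]))
for k,uv in(("green",(337,36)),("blue",(260,141)),("orange",(388,219))):
    b=near(p1,k,uv,30,300);print("dish floor",k,cen(b),rect(c1,b,.010),cv2.contourArea(b))
    ce=plane(c1,cen(b),.024)[0,:2]
    q=P1[(np.hypot(*(P1[...,:2]-ce).transpose(2,0,1))<.055)&(P1[...,2]>.0215)&(P1[...,2]<.032)]
    # circle fit
    A=np.c_[2*q[:,:2],np.ones(len(q))];s=np.linalg.lstsq(A,(q[:,:2]**2).sum(1),rcond=None)[0]
    print("   rim depth fit",s[:2],"r",np.sqrt(s[2]+s[:2]@s[:2]),"z",np.median(q[:,2]),len(q))
for n,p,c,P,k,uv in(("round",p2,c2,P2,"green",(300,305)),("square",p2,c2,P2,"orange",(418,117)),("oblong",p1,c1,P1,"blue",(460,122))):
    b=near(p,k,uv,30,100);m=np.zeros((480,640),np.uint8);cv2.drawContours(m,[b],-1,255,-1)
    print(n,cen(b),rect(c,b,.008),cv2.minEnclosingCircle((plane(c,b.reshape(-1,2),.008)[:,:2]*1000).astype(np.float32).reshape(-1,1,2)))
    ce=plane(c,cen(b),.008)[0,:2]; w=np.hypot(*(P[...,:2]-ce).transpose(2,0,1))<.04
    t=P[w&(P[...,2]>.045)&(P[...,2]<.06)];print("   top pts",t.mean(0),t.max(0)-t.min(0),cv2.minAreaRect((t[:,:2]*1000).astype(np.float32).reshape(-1,1,2)))
for uv in((264,191),(460,277)):
    b=near(p2,"black",uv,25);t=P2[cv2.drawContours(np.zeros((480,640),np.uint8),[b],-1,255,-1)>0];t=t[t[:,2]>.068]
    print("knob",cen(b),plane(c2,cen(b),.065)[0],"top depth",t.mean(0),len(t))
    ce=t.mean(0)[:2];q=P2[(np.hypot(*(P2[...,:2]-ce).transpose(2,0,1))<.05)&(P2[...,2]>.004)&(P2[...,2]<.012)]
    A=np.c_[2*q[:,:2],np.ones(len(q))];s=np.linalg.lstsq(A,(q[:,:2]**2).sum(1),rcond=None)[0]
    print("   flange fit",s[:2],np.sqrt(s[2]+s[:2]@s[:2]),np.median(q[:,2]))
b=max(blobs(p2,"red0")+blobs(p2,"red"),key=lambda c:-np.linalg.norm(cen(c)-(208,40)));print("ball",cen(b),plane(c2,cen(b),.092)[0])
b=near(p2,"white",(262,58),30);print("lampbox",rect(c2,b,.025))
cr=p2[265:345,250:350];cv2.imwrite("pics/crop1.png",cv2.resize(np.hstack([cr,p2[80:160,370:470],p1[80:160,410:510]]),None,fx=2.6,fy=2.6)[:,:,::-1])
E
```

```text
table z 0.0006057316447644068 0.0006150600084052493
dish floor green [336.5849  36.2069] (array([ 438.7072, -164.5423]), 67.31775665283203, 65.01698303222656, 0.20822055637836456) 2626.5
   rim depth fit [ 0.4387 -0.1657] r 0.037712527192894627 z 0.024236380246879963 797
dish floor blue [260.8919 140.7377] (array([ 353.4858, -283.2268]), 68.94637298583984, 67.30841827392578, 89.2840805053711) 2816.0
   rim depth fit [ 0.3541 -0.2836] r 0.03764492989803475 z 0.024303279136391798 800Traceback (most recent call last):
  File "<stdin>", line 7, in <module>
  File "h.py", line 41, in near
    return min(b,key=lambda c:np.linalg.norm(cen(c)-uv))
ValueError: min() iterable argument is empty
```

Run:
```python
from h import *
p1,d1,c1=load("w1.npz");p2,d2,c2=load("w2.npz")
h1=cv2.cvtColor(p1,cv2.COLOR_RGB2HSV);h2=cv2.cvtColor(p2,cv2.COLOR_RGB2HSV)
print(h1[219,368:412:4].tolist(),h2[117,396:440:4].tolist(),h1[219,300:304].tolist(),h2[40,205:210].tolist(),h2[60,285:292:2].tolist(), h2[189,262:266].tolist())
```

```text
[[13, 166, 216], [12, 168, 213], [13, 161, 234], [13, 162, 234], [13, 161, 234], [13, 163, 233], [13, 162, 234], [13, 161, 234], [12, 161, 234], [12, 162, 234], [13, 162, 237]] [[12, 162, 231], [13, 160, 236], [11, 175, 146], [14, 177, 95], [12, 171, 94], [13, 161, 169], [14, 163, 164], [12, 171, 122], [111, 44, 41], [14, 163, 182], [14, 170, 170]] [[13, 123, 195], [13, 121, 192], [13, 125, 192], [13, 124, 193]] [[0, 185, 186], [0, 181, 185], [0, 180, 180], [1, 183, 176], [0, 184, 173]] [[19, 14, 250], [21, 14, 249], [19, 14, 254], [20, 18, 212]] [[165, 33, 46], [132, 25, 52], [141, 36, 49], [132, 27, 48]]
```

```bash
sed -i 's/orange=((4,190,110)/orange=((8,146,80)/; s/red0=((0,230,120),(3,/red0=((0,165,80),(5,/; s/(180,255,45)/(180,120,60)/' h.py
cat > m.py <<'E'
from h import *
np.set_printoptions(precision=4,suppress=True)
def circ(q):
    A=np.c_[2*q[:,:2],np.ones(len(q))];s=np.linalg.lstsq(A,(q[:,:2]**2).sum(1),rcond=None)[0]
    return s[:2],np.sqrt(s[2]+s[:2]@s[:2])
def near_pts(P,ce,r,z0,z1): return P[(np.hypot(*(P[...,:2]-ce).transpose(2,0,1))<r)&(P[...,2]>z0)&(P[...,2]<z1)]
E
python3 - <<'E'
from m import *
p1,d1,c1=load("w1.npz");p2,d2,c2=load("w2.npz");P1=zmap(c1,d1);P2=zmap(c2,d2)
for k,uv in(("blue",(260,141)),("orange",(388,219))):
    b=near(p1,k,uv,30,300);print("dish floor",k,cen(b),rect(c1,b,.010),cv2.contourArea(b))
    q=near_pts(P1,plane(c1,cen(b),.024)[0,:2],.055,.0215,.032);print("   rim",circ(q),np.median(q[:,2]))
    t=near_pts(P1,circ(q)[0],.034,.0115,.016);print("  frame",len(t),cv2.minAreaRect((t[:,:2]*1000).astype(np.float32).reshape(-1,1,2)))
for n,p,c,P,k,uv in(("round",p2,c2,P2,"green",(300,305)),("square",p2,c2,P2,"orange",(418,117)),("oblong",p1,c1,P1,"blue",(460,122))):
    b=near(p,k,uv,30,100)
    print(n,cen(b),rect(c,b,.008),cv2.minEnclosingCircle((plane(c,b.reshape(-1,2),.008)[:,:2]*1000).astype(np.float32).reshape(-1,1,2)))
    t=near_pts(P,plane(c,cen(b),.008)[0,:2],.04,.045,.06);print("   top pts",t.mean(0),cv2.minAreaRect((t[:,:2]*1000).astype(np.float32).reshape(-1,1,2)))
    t=near_pts(P,plane(c,cen(b),.008)[0,:2],.045,.005,.011);print("   base pts",cv2.minAreaRect((t[:,:2]*1000).astype(np.float32).reshape(-1,1,2)))
for uv in((264,191),(460,277)):
    b=near(p2,"black",uv,25);t=P2[cv2.drawContours(np.zeros((480,640),np.uint8),[b],-1,255,-1)>0];t=t[t[:,2]>.068]
    q=near_pts(P2,t.mean(0)[:2],.05,.004,.012)
    print("knob",cen(b),"top",t.mean(0),len(t),"flange",circ(q),np.median(q[:,2]))
b=min(blobs(p2,"red0"),key=lambda c:np.linalg.norm(cen(c)-(208,40)));print("ball",cen(b),plane(c2,cen(b),.092)[0])
b=near(p2,"white",(262,58),30);print("lampbox",rect(c2,b,.025))
cv2.imwrite("pics/crop1.png",cv2.resize(np.hstack([p2[265:345,250:350],p2[80:160,370:470],p1[80:160,410:510]]),None,fx=2.6,fy=2.6)[:,:,::-1])
E
```

```text
dish floor blue [260.8919 140.7377] (array([ 353.4858, -283.2268]), 68.94637298583984, 67.30841827392578, 89.2840805053711) 2816.0
   rim (array([ 0.3541, -0.2836]), np.float64(0.03764492989803475)) 0.024303279136391798
  frame 377 ((354.0007629394531, -283.34039306640625), (64.05776977539062, 40.81451416015625), 69.87366485595703)
dish floor orange [387.3945 217.2683] (array([ 497.2386, -371.5797]), 67.95807647705078, 66.16094207763672, 0.7929419875144958) 2541.0
   rim (array([ 0.4972, -0.3712]), np.float64(0.03767193137130107)) 0.024364316055477786
  frame 370 ((497.5623474121094, -371.0207824707031), (54.47404479980469, 55.22550964355469), 45.28907775878906)
round [300.4182 299.1592] (array([444.0764,  11.2465]), 54.12479019165039, 51.652591705322266, 172.9653778076172) ((443.18072509765625, 9.087709426879883), 28.410411834716797)
   top pts [0.4433 0.009  0.0484] ((442.8303527832031, 7.426797866821289), (25.06141471862793, 25.36290740966797), 38.134395599365234)
   base pts ((443.8314208984375, 10.439876556396484), (50.401702880859375, 55.21405792236328), 79.19701385498047)
squa
[... 585 characters left out ...]
7202911376953)
   top pts [ 0.5775 -0.2577  0.0499] ((578.1661987304688, -257.8421630859375), (24.30264663696289, 38.272403717041016), 12.865392684936523)
   base pts ((578.4443969726562, -257.53741455078125), (30.912851333618164, 54.62321472167969), 13.448746681213379)
knob [264.2231 191.1374] top [0.4162 0.1587 0.0734] 354 flange (array([0.4143, 0.1571]), np.float64(0.03901229789841564)) 0.009477029602377396
knob [460.3131 276.9669] top [0.6213 0.0686 0.0761] 266 flange (array([0.6239, 0.0655]), np.float64(0.03807021127435948)) 0.009460122428148698
ball [208.0232  39.4002] [0.368  0.3062 0.092 ]
lampbox (array([400.3323, 301.3992]), 79.12811279296875, 48.912933349609375, 172.8967056274414)
```

View pics/crop1.png

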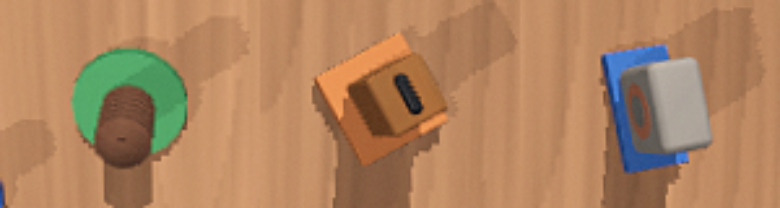

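The crop confirms all three: pine cone on a green disc, amber block on an orange square, and grey stone with the fossil on a blue oblong. The measured sizes match the text. I'll go to the amber block first.

Request:
{"fn": "send_rows", "kwargs": {"deltas": [[0,0,-0.135,25,25,40,70],[0,0,-0.27,50,50,80,70],[0,0,-0.4,75,75,120,70],[0,0,-0.538,95.5,97,160,70],[0,0,-0.538,95.5,97,190,70],[0,0,-0.538,95.5,97,190,70],[0,0,-0.538,95.5,97,190,70],[0,0,-0.538,95.5,97,190,70]], "newtons": 50}}

```text
clock: 3.35
position: [0.5781, 0.2347, 0.1129]
ee_rot: [[-0.511, 0.859, 0.004], [0.859, 0.511, 0.001], [-0.001, 0.004, -1.0]]
ft_force: [0.1, -0.4, -0.3]
finger_gap: 0.816
gripper_force: 0.0
```

```bash
cat > go.py <<'E'
import sys
from h import *
def go(x,y,z,ang):  # TCP mm, closing-axis world angle deg -> tool deltas from measured pose
    s=bot.state();R=s["ee_rot"];t=R.T@(np.array([x,y,z])-s["position"]*1000)
    cur=np.degrees(np.arctan2(R[1,1],R[0,1]));da=(ang-cur+90)%180-90
    rv=cv2.Rodrigues(R.T@np.array([[0,1,0],[1,0,0],[0,0,-1.]]))[0].ravel() # tilt only check
    print("at",(s["position"]*1000).round(1),"ang %.2f"%cur,"tilt",R[:,2].round(4),"-> rz %.3f"%-np.radians(da),"t",t.round(1),"gap %.1f"%(s["finger_gap"]*85.4),"grip %.1f"%s["gripper_force"],"f",s["ft_force"].round(1),"t=%.2f"%s["clock"])
if __name__=="__main__": go(*map(float,sys.argv[1:]))
E
python3 go.py 577.4 235.5 42 30.8
python3 - <<'E'
from m import *
p1,d1,c1=load("w1.npz");p2,d2,c2=load("w2.npz");cs=cam("side");ps=np.load("side_p.npy")
z=cv2.imread("pics/w0.png")[:,:,::-1];
R=np.array([[-4.15e-05,.99999837,-.0018029],[.99999997,4.19e-5,.000222747],[.000222823,-.00180289,-.9999983]])
c0=cam("wrist",dict(position=np.array([.574502,.0000855,.249445]),ee_rot=R))
k0=[cen(near(z,"black",u,25)) for u in((151,49),(389,143),(381,322))];k2=[cen(near(p2,"black",u,25)) for u in((264,191),(460,277))]
for a,b in zip(k0,k2):print("knob",tri(c0,a,c2,b))
q=[cen(near(ps,"black",u,25)) for u in((348,348),(250,296),(273,244))]
for a,b in zip(k0,q):print("knob w0/side",tri(c0,a,cs,b))
print("floor tri side/w1",[tri(c1,cen(near(p1,k,u,30,300)),cs,cen(near(ps,k,v,20,60))) for k,u,v in(("green",(337,36),(363,254)),("blue",(260,141),(406,227)))])
b=min(blobs(p2,"red0"),key=lambda c:np.linalg.norm(cen(c)-(208,40)));b2=[c for c in blobs(ps,"red0")+blobs(ps,"red") if np.linalg.norm(cen(c)-(363,411))<12]
print("ball",[tri(c2,cen(b),cs,cen(x)) for x in b2])
E
```

```text
at [578.1 234.7 112.9] ang 30.75 tilt [ 3.7e-03  7.0e-04 -1.0e+00] -> rz -0.001 t [ 1.1 -0.5 70.9] gap 69.7 grip 0.0 f [ 0.1 -0.4 -0.3] t=3.35
knob (array([0.4153, 0.1576, 0.061 ]), np.float64(0.00017599752627905238))
knob (array([0.625 , 0.0653, 0.0596]), np.float64(2.1616987392573036e-05))
knob w0/side (array([0.4155, 0.1579, 0.0606]), np.float64(0.00032431941757567857))
knob w0/side (array([0.625 , 0.0653, 0.0597]), np.float64(5.5630418351308044e-05))
knob w0/side (array([ 0.6256, -0.1018,  0.0597]), np.float64(0.00018520860085940102))
floor tri side/w1 [(array([ 0.4398, -0.167 ,  0.0156]), np.float64(0.0011742769334270133)), (array([ 0.355 , -0.2836,  0.0158]), np.float64(0.0011581002826129203))]
ball [(array([0.3693, 0.3055, 0.0942]), np.float64(0.00021512227318474028))]
```

Heights agree across the views: knob about 60 mm mid-height, rims 24 mm, tops 50 mm. Descending to grip.

Request:
{"fn": "send_rows", "kwargs": {"deltas": [[0,0,0,1,-0.5,25,70],[0,0,0,1,-0.5,50,70],[0,0,0,1,-0.5,69,70],[0,0,0,1,-0.5,69,70],[0,0,0,1,-0.5,69,20],[0,0,0,1,-0.5,69,15],[0,0,0,1,-0.5,69,10],[0,0,0,1,-0.5,69,10],[0,0,0,1,-0.5,69,10],[0,0,0,1,-0.5,69,10]]}}

```text
clock: 4.35
position: [0.5773, 0.2364, 0.0434]
ee_rot: [[-0.513, 0.859, 0.003], [0.859, 0.513, 0.001], [-0.001, 0.003, -1.0]]
ft_force: [0.3, -0.2, 6.8]
finger_gap: 0.294
gripper_force: 51.2
```

```bash
python3 go.py 497.3 -371.2 130 45.3
```

```text
at [577.3 236.4  43.4] ang 30.83 tilt [ 3.4e-03  7.0e-04 -1.0e+00] -> rz -0.253 t [-480.8 -379.8  -87.3] gap 25.1 grip 51.2 f [ 0.3 -0.2  6.8] t=4.35
```

Request:
{"fn": "send_rows", "kwargs": {"deltas": [[0,0,0,0,0,-40,10],[0,0,0,0,0,-80,10],[0,0,-0.05,-20,-16,-90,10],[0,0,-0.1,-55,-43,-90,10],[0,0,-0.15,-91,-72,-90,10],[0,0,-0.2,-127,-100,-90,10],[0,0,-0.253,-163,-129,-90,10],[0,0,-0.253,-199,-157,-90,10],[0,0,-0.253,-235,-186,-90,10],[0,0,-0.253,-271,-214,-90,10],[0,0,-0.253,-307,-242,-90,10],[0,0,-0.253,-343,-271,-90,10],[0,0,-0.253,-379,-300,-90,10],[0,0,-0.253,-415,-328,-90,10],[0,0,-0.253,-448,-354,-90,10],[0,0,-0.253,-470,-371,-90,10],[0,0,-0.253,-480.8,-379.8,-88,10],[0,0,-0.253,-480.8,-379.8,-87,10],[0,0,-0.253,-480.8,-379.8,-87,10],[0,0,-0.253,-480.8,-379.8,-87,10]]}}

```text
clock: 6.35
position: [0.4964, -0.3693, 0.1282]
ee_rot: [[-0.712, 0.702, -0.001], [0.702, 0.712, 0.002], [0.001, 0.001, -1.0]]
ft_force: [-0.5, -0.2, -2.3]
finger_gap: 0.296
gripper_force: 50.1
```

```bash
python3 go.py 497.3 -371.2 49 45.3
python3 - <<'E'
from h import *
p,d=bot.read_camera("wrist");cv2.imwrite("pics/w3.png",p[:,:,::-1])
E
```

```text
at [ 496.4 -369.3  128.2] ang 45.41 tilt [-6.0e-04  1.5e-03 -1.0e+00] -> rz 0.002 t [-2.1 -0.7 79.2] gap 25.3 grip 50.1 f [-0.5 -0.2 -2.3] t=6.35
```

View pics/w3.png

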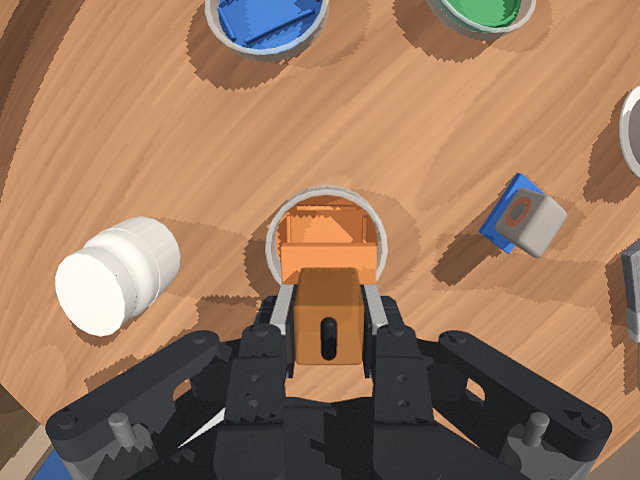

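The view shows the amber block held square with the frame over the orange dish (325,240). Lowering to just above the rim.

Request:
{"fn": "send_rows", "kwargs": {"deltas": [[0,0,0,-1.3,-0.5,25,10],[0,0,0,-1.3,-0.5,50,10],[0,0,0,-1.3,-0.5,58,10],[0,0,0,-1.3,-0.5,58,10],[0,0,0,-1.3,-0.5,58,10]]}}

```text
clock: 6.9
position: [0.4976, -0.3726, 0.0712]
ee_rot: [[-0.712, 0.703, 0.001], [0.703, 0.712, -0.001], [-0.001, 0.0, -1.0]]
ft_force: [0.1, -0.1, -1.0]
finger_gap: 0.294
gripper_force: 50.1
```

```bash
python3 go.py 497.3 -371.2 49.5 45.3
```

```text
at [ 497.6 -372.6   71.2] ang 45.36 tilt [ 1.1e-03 -9.0e-04 -1.0e+00] -> rz 0.001 t [ 1.2  0.8 21.7] gap 25.1 grip 50.1 f [ 0.1 -0.1 -1. ] t=6.90
```

Request:
{"fn": "send_rows", "kwargs": {"deltas": [[0,0,0,1.8,0.8,0,10],[0,0,0,1.8,0.8,5,10],[0,0,0,1.8,0.8,10,10],[0,0,0,1.8,0.8,15,10],[0,0,0,1.8,0.8,20,10],[0,0,0,1.8,0.8,21,10],[0,0,0,1.8,0.8,21,10]]}}

```text
clock: 7.6
position: [0.4962, -0.371, 0.0494]
ee_rot: [[-0.711, 0.703, 0.0], [0.703, 0.711, -0.0], [-0.0, -0.0, -1.0]]
ft_force: [-1.2, 0.6, 1.7]
finger_gap: 0.293
gripper_force: 50.3
```

```bash
python3 go.py 497.3 -371.2 49.5 45.3
```

```text
at [ 496.2 -371.    49.4] ang 45.32 tilt [ 1.e-04 -1.e-04 -1.e+00] -> rz 0.000 t [-1.   0.6 -0.1] gap 25.0 grip 50.3 f [-1.2  0.6  1.7] t=7.60
```

Request:
{"fn": "send_rows", "kwargs": {"deltas": [[0,0,0,0,0,0,40],[0,0,0,0,0,0,65],[0,0,0,0,0,0,65],[0,0,0,0,0,-30,65],[0,0,0,0,0,-70,65],[0,0,0.14,0,0,-110,65],[0,0,0.28,10,40,-110,65],[0,0,0.42,20,80,-110,65],[0,0,0.557,22,137,-90,65],[0,0,0.557,22,137,-80,65],[0,0,0.557,22,137,-70,65],[0,0,0.557,22,137,-70,65]]}}

```text
clock: 8.8
position: [0.5752, -0.2579, 0.1172]
ee_rot: [[-0.233, 0.972, -0.004], [0.972, 0.233, 0.001], [0.002, -0.004, -1.0]]
ft_force: [0.4, 0.5, -0.1]
finger_gap: 0.763
gripper_force: 0.0
```

```bash
python3 go.py 578.3 -257.6 43 13.4;python3 - <<'E'
from m import *
st=bot.state();p,d=bot.read_camera("wrist");cv2.imwrite("pics/w4.png",p[:,:,::-1])
ps,_=bot.read_camera("side");pc,_=bot.read_camera("scene")
cs=cam("side");u=proj(cs,[.4973,-.3712,.03])[0].astype(int);cc=cam("scene");v=proj(cc,[.4973,-.3712,.03])[0].astype(int)
f=lambda p,u,r=40:cv2.resize(p[max(u[1]-r,0):u[1]+r,max(u[0]-r,0):u[0]+r],(400,400))
cv2.imwrite("pics/chk4.png",np.hstack([f(ps,u),f(pc,v)])[:,:,::-1])
E
```

```text
at [ 575.2 -257.9  117.2] ang 13.48 tilt [-0.0042  0.0013 -1.    ] -> rz 0.001 t [-0.6  3.4 74.2] gap 65.1 grip 0.0 f [ 0.4  0.5 -0.1] t=8.80
```

View pics/chk4.png

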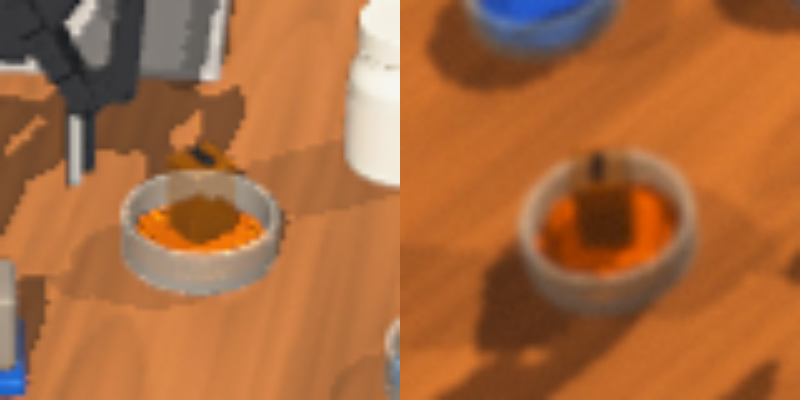

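The amber block stands upright in the orange dish (side crop at 205,215). Now the stone.

Request:
{"fn": "send_rows", "kwargs": {"deltas": [[0,0,0,-0.5,2,25,65],[0,0,0,-0.5,2,50,65],[0,0,0,-0.5,2,74,65],[0,0,0,-0.5,2,74,65],[0,0,0,-0.5,2,74,20],[0,0,0,-0.5,2,74,15],[0,0,0,-0.5,2,74,10],[0,0,0,-0.5,2,74,10],[0,0,0,-0.5,2,74,10],[0,0,0,-0.5,2,74,10]]}}

```text
clock: 9.95
position: [0.5799, -0.2588, 0.0472]
ee_rot: [[-0.232, 0.973, 0.003], [0.973, 0.232, -0.002], [-0.003, 0.002, -1.0]]
ft_force: [-1.0, 0.2, 6.5]
finger_gap: 0.272
gripper_force: 49.9
```

```bash
python3 go.py 353.9 -283.4 130 -20.1
```

```text
at [ 579.9 -258.8   47.2] ang 13.42 tilt [ 0.0028 -0.0023 -1.    ] -> rz 0.585 t [  28.3 -225.3  -83.4] gap 23.2 grip 49.9 f [-1.   0.2  6.5] t=9.95
```

Request:
{"fn": "send_rows", "kwargs": {"deltas": [[0,0,0,0,0,-40,10],[0,0,0,0,0,-80,10],[0,0,0.1,3,-25,-84,10],[0,0,0.2,8,-65,-84,10],[0,0,0.3,13,-105,-84,10],[0,0,0.4,18,-145,-84,10],[0,0,0.5,23,-185,-84,10],[0,0,0.585,26,-212,-84,10],[0,0,0.585,28,-225,-84,10],[0,0,0.585,28,-225,-84,10],[0,0,0.585,28,-225,-84,10],[0,0,0.585,28,-225,-84,10]]}}

```text
clock: 11.15
position: [0.3551, -0.2833, 0.1295]
ee_rot: [[0.342, 0.94, 0.001], [0.94, -0.342, -0.001], [-0.0, 0.002, -1.0]]
ft_force: [-0.2, 0.4, -1.3]
finger_gap: 0.269
gripper_force: 49.5
```

```bash
for i in 1 2 3; do python3 go.py 353.9 -283.4 53 -20.1; python3 -c "
from cell import bot
bot.read_camera('wrist')"; done
```

```text
at [ 355.1 -283.3  129.5] ang -20.03 tilt [ 1.5e-03 -7.0e-04 -1.0e+00] -> rz 0.001 t [-0.5 -1.2 76.5] gap 23.0 grip 49.5 f [-0.2  0.4 -1.3] t=11.15
at [ 355.  -283.2  129.4] ang -20.02 tilt [ 1.e-03 -5.e-04 -1.e+00] -> rz 0.001 t [-0.5 -1.  76.4] gap 23.0 grip 49.5 f [ 0.2 -0.6 -0.4] t=11.20
at [ 354.8 -283.1  129.3] ang -20.02 tilt [ 6.e-04 -2.e-04 -1.e+00] -> rz 0.001 t [-0.6 -0.8 76.3] gap 23.0 grip 49.5 f [-0.7 -0.5 -0.2] t=11.25
```

Request:
{"fn": "send_rows", "kwargs": {"deltas": [[0,0,0,-2,-0.7,20,10],[0,0,0,-2,-0.7,40,10],[0,0,0,-2,-0.7,52,10],[0,0,0,-2,-0.7,52,10],[0,0,0,-2,-0.7,52,10],[0,0,0,-2,-0.7,52,10],[0,0,0,-2,-0.7,52,10]]}}

```text
clock: 12.0
position: [0.3528, -0.285, 0.078]
ee_rot: [[0.344, 0.939, 0.001], [0.939, -0.344, -0.001], [-0.001, 0.002, -1.0]]
ft_force: [0.9, -0.9, -0.6]
finger_gap: 0.275
gripper_force: 49.5
```

```bash
python3 go.py 353.9 -283.4 53.2 -20.1
python3 - <<'E'
from h import *
p,d=bot.read_camera("wrist");cv2.imwrite("pics/w5.png",p[:,:,::-1])
E
python3 go.py 353.9 -283.4 53.2 -20.1
```

```text
at [ 352.8 -285.    78. ] ang -20.10 tilt [ 0.0012 -0.0013 -1.    ] -> rz 0.000 t [ 1.9  0.5 24.8] gap 23.5 grip 49.5 f [ 0.9 -0.9 -0.6] t=12.00
at [ 352.7 -284.9   78. ] ang -20.10 tilt [ 0.0012 -0.0012 -1.    ] -> rz -0.000 t [ 1.9  0.6 24.8] gap 23.0 grip 49.5 f [-0.4 -0.  -1.5] t=12.05
```

View pics/w5.png

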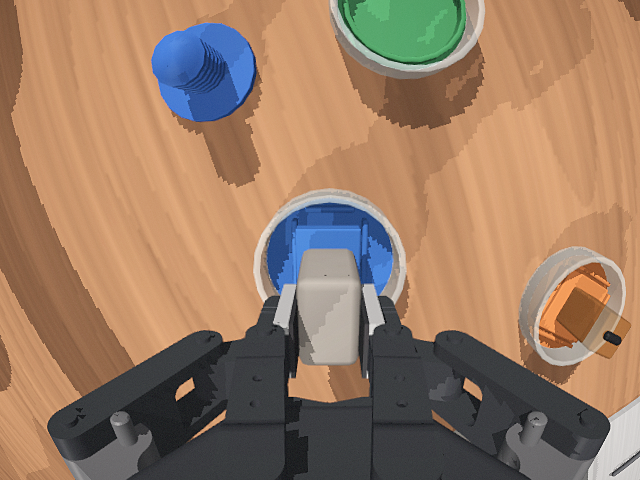

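The stone is held over the blue dish, aligned with its frame. Lowering it.

Request:
{"fn": "send_rows", "kwargs": {"deltas": [[0,0,0,0.4,0.5,5,10],[0,0,0,0.4,0.5,10,10],[0,0,0,0.4,0.5,15,10],[0,0,0,0.4,0.5,20,10],[0,0,0,0.4,0.5,24,10],[0,0,0,0.4,0.5,25,10],[0,0,0,0.4,0.5,25,10]]}}

```text
clock: 12.75
position: [0.3524, -0.284, 0.0531]
ee_rot: [[0.344, 0.939, -0.001], [0.939, -0.344, 0.001], [0.0, -0.001, -1.0]]
ft_force: [-3.1, 1.9, 11.3]
finger_gap: 0.269
gripper_force: 51.0
```

```bash
python3 go.py 353.9 -283.4 53.2 -20.1
```

```text
at [ 352.4 -284.    53.1] ang -20.11 tilt [-7.e-04  6.e-04 -1.e+00] -> rz -0.000 t [ 1.1  1.1 -0.1] gap 23.0 grip 51.0 f [-3.1  1.9 11.3] t=12.75
```

Request:
{"fn": "send_rows", "kwargs": {"deltas": [[0,0,0,0,0,0,40],[0,0,0,0,0,0,65],[0,0,0,0,0,0,65],[0,0,0,0,0,-35,65],[0,0,0,0,0,-75,65],[0,0,-0.05,20,-1,-100,65],[0,0,-0.1,60,-3,-100,65],[0,0,-0.15,105,-5,-100,65],[0,0,-0.2,150,-7,-100,65],[0,0,-0.25,195,-10,-100,65],[0,0,-0.3,240,-12,-100,65],[0,0,-0.351,280,-14,-90,65],[0,0,-0.351,306,-15,-75,65],[0,0,-0.351,306,-15,-70,65],[0,0,-0.351,306,-15,-70,65],[0,0,-0.351,306,-15,-70,65]]}}

```text
clock: 14.35
position: [0.4438, 0.0074, 0.1223]
ee_rot: [[0.001, 1.0, -0.0], [1.0, -0.001, -0.0], [-0.0, -0.0, -1.0]]
ft_force: [-0.2, -0.3, -0.2]
finger_gap: 0.76
gripper_force: 0.0
```

```bash
python3 go.py 443.3 9.3 42 0
python3 - <<'E'
from m import *
st=bot.state();p,d=bot.read_camera("wrist");c=cam("wrist",st);P=zmap(c,d)
b=max([x for x in blobs(p,"green",100) if cen(x)[1]>100],key=lambda x:np.linalg.norm(cen(x)-(320,240))*-1)
print(cen(b),rect(c,b,.008));t=near_pts(P,np.array([.443,.009]),.045,.045,.06);print(t.mean(0),np.ptp(t,axis=0))
cv2.imwrite("pics/w6.png",p[:,:,::-1])
for n in("scene","side"): q,_=bot.read_camera(n);cv2.imwrite(f"pics/{n}6.png",q[:,:,::-1])
E
```

```text
at [443.8   7.4 122.3] ang -0.03 tilt [-3.e-04 -5.e-04 -1.e+00] -> rz -0.001 t [ 1.9 -0.5 80.3] gap 64.9 grip 0.0 f [-0.2 -0.3 -0.2] t=14.35
[327.1901 230.8886] (array([443.1473,   9.1128]), 53.936126708984375, 52.7454833984375, 178.12005615234375)
[0.4431 0.0088 0.0484] [0.0259 0.0263 0.0072]
```

View pics/side6.png

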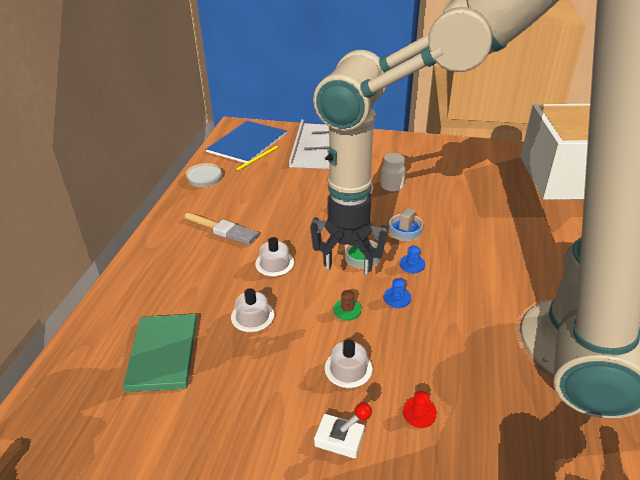

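The stone stands upright in the blue dish (406,222), and the covers and the green specimen haven't moved. Gripping the pine cone.

Request:
{"fn": "send_rows", "kwargs": {"deltas": [[0,0,0,1.7,-0.5,25,65],[0,0,0,1.7,-0.5,50,65],[0,0,0,1.7,-0.5,79,65],[0,0,0,1.7,-0.5,79,65],[0,0,0,1.7,-0.5,79,20],[0,0,0,1.7,-0.5,79,15],[0,0,0,1.7,-0.5,79,10],[0,0,0,1.7,-0.5,79,10],[0,0,0,1.7,-0.5,79,10],[0,0,0,1.7,-0.5,79,10]]}}

```text
clock: 15.5
position: [0.4446, 0.0095, 0.0449]
ee_rot: [[-0.0, 1.0, 0.003], [1.0, 0.0, -0.001], [-0.001, 0.003, -1.0]]
ft_force: [-0.3, -0.3, 6.8]
finger_gap: 0.287
gripper_force: 49.0
```

```bash
python3 go.py 438.7 -165.6 130 0
```

```text
at [444.6   9.5  44.9] ang 0.01 tilt [ 3.2e-03 -8.0e-04 -1.0e+00] -> rz 0.000 t [-175.2   -5.6  -85. ] gap 24.5 grip 49.0 f [-0.3 -0.3  6.8] t=15.50
```

Request:
{"fn": "send_rows", "kwargs": {"deltas": [[0,0,0,0,0,-40,10],[0,0,0,0,0,-75,10],[0,0,0,-20,-1,-75,10],[0,0,0,-60,-2,-75,10],[0,0,0,-100,-4,-75,10],[0,0,0,-140,-5,-75,10],[0,0,0,-165,-5.5,-70,10],[0,0,0,-175,-5.5,-60,10],[0,0,0,-175,-5.5,-45,10],[0,0,0,-175,-5.5,-34,10],[0,0,0,-175,-5.5,-34,10],[0,0,0,-175,-5.5,-34,10],[0,0,0,-175,-5.5,-34,10]]}}

```text
clock: 16.8
position: [0.4384, -0.1648, 0.0778]
ee_rot: [[-0.001, 1.0, 0.001], [1.0, 0.001, -0.0], [-0.0, 0.001, -1.0]]
ft_force: [-0.3, -0.6, -0.2]
finger_gap: 0.28
gripper_force: 49.8
```

```bash
python3 go.py 438.7 -165.2 51 0
```

```text
at [ 438.4 -164.8   77.8] ang 0.05 tilt [ 1.e-03 -4.e-04 -1.e+00] -> rz 0.001 t [-0.4  0.2 26.8] gap 23.9 grip 49.8 f [-0.3 -0.6 -0.2] t=16.80
```

Request:
{"fn": "send_rows", "kwargs": {"deltas": [[0,0,0,-0.4,0.2,6,10],[0,0,0,-0.4,0.2,12,10],[0,0,0,-0.4,0.2,18,10],[0,0,0,-0.4,0.2,23,10],[0,0,0,-0.4,0.2,26,10],[0,0,0,-0.4,0.2,26,10],[0,0,0,-0.4,0.2,26,10]]}}

```text
clock: 17.5
position: [0.4381, -0.1653, 0.0511]
ee_rot: [[0.0, 1.0, -0.0], [1.0, -0.0, 0.001], [0.001, -0.0, -1.0]]
ft_force: [0.9, 1.2, -0.9]
finger_gap: 0.286
gripper_force: 49.8
```

```bash
python3 go.py 438.7 -165.2 51 0
```

```text
at [ 438.1 -165.3   51.1] ang -0.01 tilt [-2.e-04  6.e-04 -1.e+00] -> rz -0.000 t [0.1 0.6 0.1] gap 24.4 grip 49.8 f [ 0.9  1.2 -0.9] t=17.50
```

Down at the expected height. I'll press 2 mm more, release, retreat upward and check all three from above.

Request:
{"fn": "send_rows", "kwargs": {"deltas": [[0,0,0,0,0.5,2,10],[0,0,0,0,0.5,2,10],[0,0,0,0,0.5,1,40],[0,0,0,0,0,0,65],[0,0,0,0,0,0,65],[0,0,0,0,0,-40,65],[0,0,0,0,0,-80,65],[0,0,0,-40,-5,-120,65],[0,0,0,-80,-10,-160,65],[0,0,0,-120,-10,-200,65],[0,0,0,-160,-10,-230,65],[0,0,0,-185,-10,-250,65],[0,0,0,-185,-10,-250,65],[0,0,0,-185,-10,-250,65],[0,0,0,-185,-10,-250,65]]}}

```text
clock: 19.0
position: [0.4275, -0.3492, 0.2998]
ee_rot: [[-0.0, 1.0, -0.002], [1.0, 0.0, 0.003], [0.003, -0.002, -1.0]]
ft_force: [0.1, -0.0, -0.3]
finger_gap: 0.758
gripper_force: 0.0
```

Run:
```python
from m import *
st=bot.state();p,d=bot.read_camera("wrist");c=cam("wrist",st);P=zmap(c,d);np.savez("w7.npz",p=p,d=d,pos=st["position"],rot=st["ee_rot"]);print(st["position"])
for n,x,y in(("green",.4387,-.1656),("blue",.3539,-.2834),("orange",.4973,-.3712)):
    ce=np.array([x,y]);q=near_pts(P,ce,.043,.0215,.032);q=q[np.hypot(*(q[:,:2]-ce).T)>.034];t=near_pts(P,ce,.03,.05,.07)
    s=near_pts(P,ce,.03,.010,.018)
    print(n,"rim",circ(q),"top",t.mean(0),np.percentile(t[:,2],[5,95]),cv2.minAreaRect((t[:,:2]*1000).astype(np.float32).reshape(-1,1,2)),"base z",np.median(s[:,2]))
p2,d2,_=p,d,0;print(p.shape);cv2.imwrite("pics/w7.png",p[:,:,::-1])
```

```text
[ 0.4275 -0.3492  0.2998]
green rim (array([ 0.4387, -0.1657]), np.float64(0.03770203174294459)) top [ 0.4378 -0.168   0.0542] [0.0513 0.0572] ((437.93603515625, -167.1865234375), (25.714080810546875, 24.82280731201172), 61.42142868041992) base z 0.014502499456103657
blue rim (array([ 0.3541, -0.2836]), np.float64(0.03767379128062611)) top [ 0.3535 -0.2827  0.056 ] [0.0535 0.0577] ((352.8788146972656, -282.7190856933594), (38.647972106933594, 24.294124603271484), 69.23051452636719) base z 0.014491814691623695
orange rim (array([ 0.4972, -0.3713]), np.float64(0.03765776160825466)) top [ 0.4963 -0.3704  0.0566] [0.0543 0.0595] ((496.64013671875, -370.93121337890625), (26.533899307250977, 26.731657028198242), 45.89716720581055) base z 0.01449235804104751
(480, 640, 3)
```

View pics/w7.png

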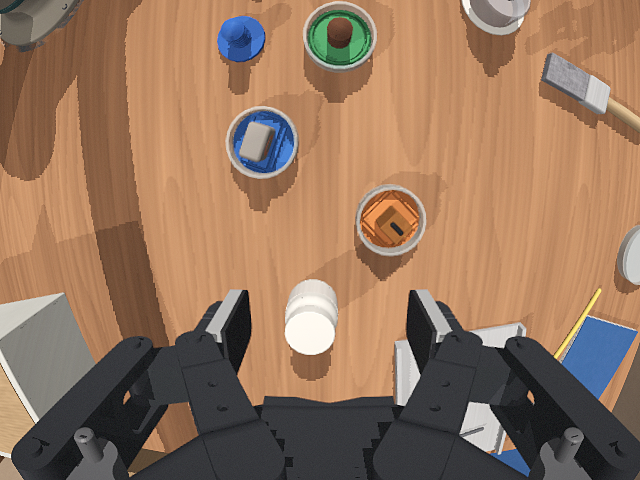

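All three are home: base tops at 14.5 mm, tops at 56 mm, angles matching. Now the covers, starting with the nearest at (626,-102).

Request:
{"fn": "send_rows", "kwargs": {"deltas": [[0,0,0,35,28,10,60],[0,0,0,70,56,30,60],[0,0,0,105,84,50,60],[0,0,0,140,112,75,60],[0,0,0,175,140,100,60],[0,0,0,210,168,130,60],[0,0,0,240,190,155,60],[0,0,0,247,198,175,60],[0,0,0,247,198,175,60],[0,0,0,247,198,175,60],[0,0,0,247,198,175,60]]}}

```text
clock: 20.15
position: [0.6259, -0.1041, 0.1275]
ee_rot: [[0.0, 1.0, 0.001], [1.0, -0.0, -0.001], [-0.001, 0.001, -1.0]]
ft_force: [-0.4, -0.5, -0.4]
finger_gap: 0.702
gripper_force: 0.0
```

```bash
cat > knob.py <<'E'
from m import *
def look(x,y):
    st=bot.state();p,d=bot.read_camera("wrist");c=cam("wrist",st);P=zmap(c,d)
    q=near_pts(P,np.array([x,y])/1000,.07,.066,.08);q=q[np.hypot(*(q[:,:2]-np.median(q[:,:2],0)).T)<.016]
    print("knob top",len(q),q.mean(0).round(4),(q.min(0)+q.max(0))[:2].round(4)/2,"size",np.ptp(q,axis=0).round(4))
    f=near_pts(P,q.mean(0)[:2],.05,.004,.013);
    if len(f)>50: print("flange",circ(f),np.median(f[:,2]))
import sys;look(float(sys.argv[1]),float(sys.argv[2]))
E
python3 go.py 625.6 -101.8 68.5 0; python3 knob.py 625.6 -101.8
```

```text
at [ 625.9 -104.1  127.5] ang -0.02 tilt [ 1.2e-03 -8.0e-04 -1.0e+00] -> rz -0.000 t [ 2.4 -0.4 59. ] gap 60.0 grip 0.0 f [-0.4 -0.5 -0.4] t=20.15
knob top 1359 [ 0.625  -0.0998  0.0721] [ 0.6251 -0.1006] size [0.0213 0.0213 0.0087]
flange (array([ 0.625 , -0.1022]), np.float64(0.038960507621801456)) 0.009452400634233193
```

Request:
{"fn": "send_rows", "kwargs": {"deltas": [[0,0,0,2.2,-0.5,25,60],[0,0,0,2.2,-0.5,50,60],[0,0,0,2.2,-0.5,57,60],[0,0,0,2.2,-0.5,57,60],[0,0,0,2.2,-0.5,57,30],[0,0,0,2.2,-0.5,57,10],[0,0,0,2.2,-0.5,57,10],[0,0,0,2.2,-0.5,57,10],[0,0,0,2.2,-0.5,57,10],[0,0,0,2.2,-0.5,57,10]]}}

```text
clock: 21.2
position: [0.6262, -0.1017, 0.0707]
ee_rot: [[-0.0, 1.0, 0.002], [1.0, 0.0, -0.001], [-0.001, 0.002, -1.0]]
ft_force: [-1.5, -0.4, 5.5]
finger_gap: 0.238
gripper_force: 48.7
```

```bash
python3 go.py 497.2 -371.3 150 0
```

```text
at [ 626.2 -101.7   70.7] ang 0.01 tilt [ 1.8e-03 -9.0e-04 -1.0e+00] -> rz 0.000 t [-269.7 -128.9  -79.3] gap 20.4 grip 48.7 f [-1.5 -0.4  5.5] t=21.20
```

Request:
{"fn": "send_rows", "kwargs": {"deltas": [[0,0,0,0,0,-30,10],[0,0,0,0,0,-60,10],[0,0,0,0,0,-80,10],[0,0,0,-25,-12,-80,10],[0,0,0,-65,-31,-80,10],[0,0,0,-105,-50,-80,10],[0,0,0,-145,-69,-80,10],[0,0,0,-185,-88,-80,10],[0,0,0,-225,-107,-80,10],[0,0,0,-255,-122,-80,10],[0,0,0,-269.5,-129,-80,10],[0,0,0,-269.5,-129,-80,10],[0,0,0,-269.5,-129,-80,10],[0,0,0,-269.5,-129,-80,10],[0,0,0,-269.5,-129,-80,10]]}}

```text
clock: 22.7
position: [0.4974, -0.3693, 0.1493]
ee_rot: [[-0.002, 1.0, 0.0], [1.0, 0.002, 0.001], [0.001, 0.0, -1.0]]
ft_force: [0.4, -0.5, -1.2]
finger_gap: 0.232
gripper_force: 49.4
```

```bash
python3 go.py 497.2 -371.3 90 0
```

```text
at [ 497.4 -369.3  149.3] ang 0.11 tilt [ 2.e-04  6.e-04 -1.e+00] -> rz 0.002 t [-2.1 -0.2 59.3] gap 19.8 grip 49.4 f [ 0.4 -0.5 -1.2] t=22.70
```

Request:
{"fn": "send_rows", "kwargs": {"deltas": [[0,0,0,-1.5,-0.2,15,10],[0,0,0,-1.5,-0.2,30,10],[0,0,0,-1.5,-0.2,43,10],[0,0,0,-1.5,-0.2,50,10],[0,0,0,-1.5,-0.2,50,10],[0,0,0,-1.5,-0.2,50,10],[0,0,0,-1.5,-0.2,50,10]]}}

```text
clock: 23.4
position: [0.4969, -0.3727, 0.1001]
ee_rot: [[-0.0, 1.0, 0.001], [1.0, 0.0, -0.001], [-0.001, 0.001, -1.0]]
ft_force: [0.9, -0.4, -1.1]
finger_gap: 0.237
gripper_force: 49.4
```

```bash
python3 go.py 497.2 -371.3 90 0
```

```text
at [ 496.9 -372.7  100.1] ang 0.00 tilt [ 0.0012 -0.001  -1.    ] -> rz 0.000 t [ 1.4  0.2 10.1] gap 20.2 grip 49.4 f [ 0.9 -0.4 -1.1] t=23.40
```

Request:
{"fn": "send_rows", "kwargs": {"deltas": [[0,0,0,1.2,0.2,3,10],[0,0,0,1.2,0.2,6,10],[0,0,0,1.2,0.2,9,10],[0,0,0,1.2,0.2,11,10],[0,0,0,1.2,0.2,11,10]]}}

```text
clock: 23.9
position: [0.4965, -0.3715, 0.0897]
ee_rot: [[-0.0, 1.0, 0.0], [1.0, 0.0, -0.001], [-0.001, 0.0, -1.0]]
ft_force: [-2.4, 0.6, 6.7]
finger_gap: 0.236
gripper_force: 50.1
```

```bash
python3 go.py 497.2 -371.3 90 0
```

```text
at [ 496.5 -371.5   89.7] ang 0.00 tilt [ 4.e-04 -1.e-03 -1.e+00] -> rz 0.000 t [ 0.2  0.7 -0.3] gap 20.2 grip 50.1 f [-2.4  0.6  6.7] t=23.90
```

The cover is seated at the predicted height. Releasing it and going to the second cover at (625,65).

Request:
{"fn": "send_rows", "kwargs": {"deltas": [[0,0,0,1,0,0,40],[0,0,0,1,0,0,60],[0,0,0,1,0,0,60],[0,0,0,1,0,-40,60],[0,0,0,20,7,-70,60],[0,0,0,60,20,-70,60],[0,0,0,105,33,-70,60],[0,0,0,150,46,-70,60],[0,0,0,195,59,-70,60],[0,0,0,240,72,-70,60],[0,0,0,285,85,-70,60],[0,0,0,330,98,-70,60],[0,0,0,375,111,-65,60],[0,0,0,415,122,-55,60],[0,0,0,436,128,-38,60],[0,0,0,436,128,-38,60],[0,0,0,436,128,-38,60],[0,0,0,436,128,-38,60],[0,0,0,436,128,-38,60]]}}

```text
clock: 25.8
position: [0.6249, 0.0635, 0.1271]
ee_rot: [[0.002, 1.0, 0.001], [1.0, -0.002, -0.0], [-0.0, 0.001, -1.0]]
ft_force: [0.3, 0.7, -0.2]
finger_gap: 0.703
gripper_force: 0.0
```

```bash
python3 go.py 625 65.3 70 0; python3 knob.py 625 65.3
```

```text
at [624.9  63.5 127.1] ang -0.09 tilt [ 1.2e-03 -4.0e-04 -1.0e+00] -> rz -0.002 t [ 1.8  0.  57.1] gap 60.1 grip 0.0 f [ 0.3  0.7 -0.2] t=25.80
knob top 1365 [0.6242 0.0667 0.0721] [0.6241 0.0658] size [0.0216 0.0222 0.0082]
flange (array([0.6242, 0.0646]), np.float64(0.03878645993471259)) 0.009475041847399418
```

Request:
{"fn": "send_rows", "kwargs": {"deltas": [[0,0,0,1.3,-0.5,25,60],[0,0,0,1.3,-0.5,50,60],[0,0,0,1.3,-0.5,57,60],[0,0,0,1.3,-0.5,57,60],[0,0,0,1.3,-0.5,57,30],[0,0,0,1.3,-0.5,57,10],[0,0,0,1.3,-0.5,57,10],[0,0,0,1.3,-0.5,57,10],[0,0,0,1.3,-0.5,57,10],[0,0,0,1.3,-0.5,57,10]]}}

```text
clock: 26.85
position: [0.6248, 0.0661, 0.0706]
ee_rot: [[-0.0, 1.0, 0.002], [1.0, 0.0, -0.0], [-0.0, 0.002, -1.0]]
ft_force: [-1.7, -0.3, 6.1]
finger_gap: 0.236
gripper_force: 48.8
```

```bash
python3 go.py 438.7 -165.7 150 0
```

```text
at [624.8  66.1  70.6] ang 0.01 tilt [ 2.e-03 -3.e-04 -1.e+00] -> rz 0.000 t [-231.8 -185.9  -79.7] gap 20.1 grip 48.8 f [-1.7 -0.3  6.1] t=26.85
```

Request:
{"fn": "send_rows", "kwargs": {"deltas": [[0,0,0,0,0,-30,10],[0,0,0,0,0,-60,10],[0,0,0,0,0,-80,10],[0,0,0,-20,-16,-80,10],[0,0,0,-51,-41,-80,10],[0,0,0,-82,-66,-80,10],[0,0,0,-113,-91,-80,10],[0,0,0,-144,-116,-80,10],[0,0,0,-175,-141,-80,10],[0,0,0,-206,-166,-80,10],[0,0,0,-225,-181,-80,10],[0,0,0,-231.5,-186,-80,10],[0,0,0,-231.5,-186,-65,10],[0,0,0,-231.5,-186,-45,10],[0,0,0,-231.5,-186,-30,10],[0,0,0,-231.5,-186,-30,10],[0,0,0,-231.5,-186,-30,10],[0,0,0,-231.5,-186,-30,10]]}}

```text
clock: 28.65
position: [0.4391, -0.1654, 0.1001]
ee_rot: [[-0.0, 1.0, 0.002], [1.0, 0.0, -0.001], [-0.001, 0.002, -1.0]]
ft_force: [0.3, -0.6, -1.4]
finger_gap: 0.236
gripper_force: 49.5
```

```bash
python3 go.py 438.7 -164.9 90 0
```

```text
at [ 439.1 -165.4  100.1] ang 0.03 tilt [ 1.7e-03 -7.0e-04 -1.0e+00] -> rz 0.000 t [ 0.5 -0.4 10.1] gap 20.2 grip 49.5 f [ 0.3 -0.6 -1.4] t=28.65
```

Aligned, so I'll lower it, hold, then release and check in the same way.

Request:
{"fn": "send_rows", "kwargs": {"deltas": [[0,0,0,0.5,-0.4,3,10],[0,0,0,0.5,-0.4,6,10],[0,0,0,0.5,-0.4,9,10],[0,0,0,0.5,-0.4,11,10],[0,0,0,0.5,-0.4,11,10]]}}

```text
clock: 29.15
position: [0.4375, -0.1649, 0.0895]
ee_rot: [[-0.0, 1.0, -0.0], [1.0, 0.0, -0.0], [-0.0, -0.0, -1.0]]
ft_force: [-3.8, 0.3, 10.2]
finger_gap: 0.232
gripper_force: 50.5
```

```bash
python3 go.py 415.4 157.7 127 0
```

```text
at [ 437.5 -164.9   89.5] ang 0.01 tilt [-0.e+00 -3.e-04 -1.e+00] -> rz 0.000 t [322.6 -22.1 -37.5] gap 19.9 grip 50.5 f [-3.8  0.3 10.2] t=29.15
```

Request:
{"fn": "send_rows", "kwargs": {"deltas": [[0,0,0,0,0,0,40],[0,0,0,0,0,0,60],[0,0,0,0,0,0,60],[0,0,0,0,0,-40,60],[0,0,0,20,-2,-70,60],[0,0,0,60,-4,-70,60],[0,0,0,105,-7,-70,60],[0,0,0,150,-10,-70,60],[0,0,0,195,-13,-70,60],[0,0,0,240,-16,-70,60],[0,0,0,285,-19,-60,60],[0,0,0,315,-22,-50,60],[0,0,0,322,-22.5,-38,60],[0,0,0,322,-22.5,-38,60],[0,0,0,322,-22.5,-38,60],[0,0,0,322,-22.5,-38,60],[0,0,0,322,-22.5,-38,60]]}}

```text
clock: 30.85
position: [0.4159, 0.1565, 0.1268]
ee_rot: [[0.001, 1.0, 0.001], [1.0, -0.001, 0.0], [0.0, 0.001, -1.0]]
ft_force: [-0.6, -0.6, -0.1]
finger_gap: 0.701
gripper_force: 0.0
```

```bash
python3 go.py 415.4 157.7 70 0; python3 knob.py 415.4 157.7
```

```text
at [415.9 156.5 126.8] ang -0.09 tilt [ 1.2e-03  1.0e-04 -1.0e+00] -> rz -0.001 t [ 1.2 -0.5 56.8] gap 59.8 grip 0.0 f [-0.6 -0.6 -0.1] t=30.85
knob top 1370 [0.4151 0.1593 0.0722] [0.415  0.1583] size [0.0215 0.0216 0.0086]
flange (array([0.4151, 0.1571]), np.float64(0.038816121972325056)) 0.009504472055817045
```

Request:
{"fn": "send_rows", "kwargs": {"deltas": [[0,0,0,0.7,-0.7,25,60],[0,0,0,0.7,-0.7,50,60],[0,0,0,0.7,-0.7,57,60],[0,0,0,0.7,-0.7,57,60],[0,0,0,0.7,-0.7,57,30],[0,0,0,0.7,-0.7,57,10],[0,0,0,0.7,-0.7,57,10],[0,0,0,0.7,-0.7,57,10],[0,0,0,0.7,-0.7,57,10],[0,0,0,0.7,-0.7,57,10]]}}

```text
clock: 31.9
position: [0.4152, 0.158, 0.0703]
ee_rot: [[-0.0, 1.0, 0.002], [1.0, 0.0, 0.0], [0.0, 0.002, -1.0]]
ft_force: [-0.9, 0.5, 6.3]
finger_gap: 0.236
gripper_force: 48.7
```

```bash
python3 go.py 354.1 -283.6 170 0
```

```text
at [415.2 158.   70.3] ang 0.01 tilt [ 2.e-03  3.e-04 -1.e+00] -> rz 0.000 t [-441.6  -60.9  -99.9] gap 20.1 grip 48.7 f [-0.9  0.5  6.3] t=31.90
```

Request:
{"fn": "send_rows", "kwargs": {"deltas": [[0,0,0,0,0,-40,10],[0,0,0,0,0,-80,10],[0,0,0,0,0,-115,10],[0,0,0,-20,-15,-120,10],[0,0,0,-60,-30,-120,10],[0,0,0,-100,-45,-120,10],[0,0,0,-145,-61,-120,10],[0,0,0,-190,-61,-120,10],[0,0,0,-235,-61,-120,10],[0,0,0,-280,-61,-120,10],[0,0,0,-325,-61,-120,10],[0,0,0,-370,-61,-120,10],[0,0,0,-410,-61,-120,10],[0,0,0,-435,-61,-120,10],[0,0,0,-441,-61,-120,10],[0,0,0,-441,-61,-100,10],[0,0,0,-441,-61,-80,10],[0,0,0,-441,-61,-80,10],[0,0,0,-441,-61,-80,10],[0,0,0,-441,-61,-80,10]]}}

```text
clock: 33.9
position: [0.3541, -0.2831, 0.1503]
ee_rot: [[-0.001, 1.0, 0.001], [1.0, 0.001, -0.001], [-0.001, 0.001, -1.0]]
ft_force: [0.8, 0.1, -1.4]
finger_gap: 0.232
gripper_force: 49.6
```

```bash
python3 go.py 354.1 -283.4 90 0
```

```text
at [ 354.1 -283.1  150.3] ang 0.04 tilt [ 0.0014 -0.0012 -1.    ] -> rz 0.001 t [-0.2 -0.1 60.3] gap 19.8 grip 49.6 f [ 0.8  0.1 -1.4] t=33.90
```

Request:
{"fn": "send_rows", "kwargs": {"deltas": [[0,0,0,-0.3,0,15,10],[0,0,0,-0.3,0,30,10],[0,0,0,-0.3,0,43,10],[0,0,0,-0.3,0,50,10],[0,0,0,-0.3,0,50,10],[0,0,0,-0.3,0,50,10],[0,0,0,-0.3,0,50,10]]}}

```text
clock: 34.6
position: [0.3541, -0.2839, 0.1001]
ee_rot: [[-0.0, 1.0, 0.001], [1.0, 0.0, -0.001], [-0.001, 0.001, -1.0]]
ft_force: [-0.3, 0.4, -1.4]
finger_gap: 0.236
gripper_force: 49.6
```

```bash
python3 go.py 354.1 -283.4 90 0
```

```text
at [ 354.1 -283.9  100.1] ang 0.00 tilt [ 0.0013 -0.0013 -1.    ] -> rz 0.000 t [ 0.5 -0.  10.1] gap 20.2 grip 49.6 f [-0.3  0.4 -1.4] t=34.60
```

Request:
{"fn": "send_rows", "kwargs": {"deltas": [[0,0,0,0.4,0,3,10],[0,0,0,0.4,0,6,10],[0,0,0,0.4,0,9,10],[0,0,0,0.4,0,11,10],[0,0,0,0.4,0,11,10],[0,0,0,0.4,0,11,40],[0,0,0,0.4,0,11,60],[0,0,0,0.4,0,11,60],[0,0,0,0,0,-30,60],[0,0,0,0,0,-70,60],[0,0,0,0,20,-110,60],[0,0,0,-20,45,-150,60],[0,0,0,-45,70,-190,60],[0,0,0,-65,75,-210,60],[0,0,0,-65,75,-210,60],[0,0,0,-65,75,-210,60],[0,0,0,-65,75,-210,60]]}}

```text
clock: 36.3
position: [0.4274, -0.3469, 0.3074]
ee_rot: [[-0.0, 1.0, -0.003], [1.0, 0.0, 0.004], [0.004, -0.003, -1.0]]
ft_force: [-0.4, 0.4, -0.1]
finger_gap: 0.704
gripper_force: 0.0
```

Run:
```python
from m import *
st=bot.state();p,d=bot.read_camera("wrist");c=cam("wrist",st);P=zmap(c,d);print(st["position"],st["clock"])
for n,x,y in(("green",.4387,-.1656),("blue",.3539,-.2834),("orange",.4973,-.3712)):
    ce=np.array([x,y]);q=near_pts(P,ce,.05,.024,.037);A=np.c_[q[:,:2]-ce,np.ones(len(q))];s=np.linalg.lstsq(A,q[:,2],rcond=None)[0]
    k=near_pts(P,ce,.02,.084,.1)
    print(n,len(q),"flange",circ(q),"z",np.median(q[:,2]),"slope",s[:2],"knobtop",k.mean(0),np.percentile(k[:,2],95))
cv2.imwrite("pics/w8.png",p[:,:,::-1])
q,_=bot.read_camera("side");np.save("s8.npy",q);cv2.imwrite("pics/side8.png",q[:,:,::-1])
```

```text
[ 0.4274 -0.3469  0.3074] 36.3
green 1248 flange (array([ 0.4373, -0.1647]), np.float64(0.038666226338099775)) z 0.02845785485694105 slope [-0.0021 -0.0064] knobtop [ 0.4372 -0.1668  0.091 ] 0.09273943234965595
blue 1271 flange (array([ 0.3519, -0.2833]), np.float64(0.03911667613871401)) z 0.0285480332609927 slope [ 0.0011 -0.0008] knobtop [ 0.3541 -0.2829  0.0912] 0.09269917931796302
orange 1199 flange (array([ 0.4965, -0.3718]), np.float64(0.03866956883438142)) z 0.028494516509068646 slope [-0.0029  0.0033] knobtop [ 0.4952 -0.3699  0.091 ] 0.09254381396666453
```

View pics/w8.png

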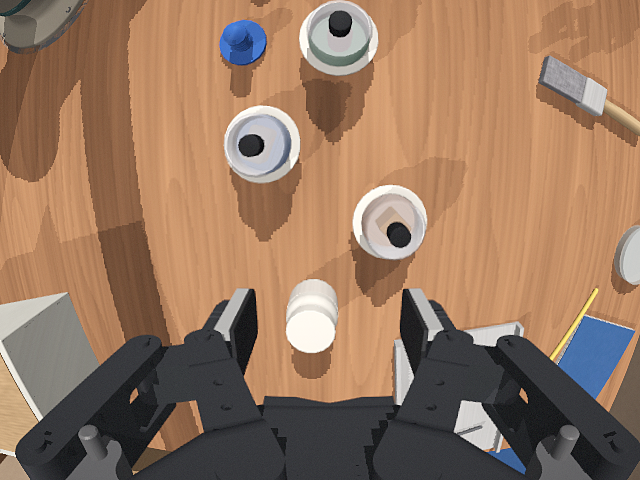

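All three covers are level on their rims, with flanges at 28.5 mm and knob tops at 91 mm. The specimens are visible beneath, and the jar and brush are untouched. Next is the lamp, with the gripper closed: moving above the start side of the lever.

Request:
{"fn": "send_rows", "kwargs": {"deltas": [[0,0,0.02,40,-6,5,10],[0,0,0.04,82,-13,10,0],[0,0,0.06,124,-19,20,0],[0,0,0.08,166,-26,30,0],[0,0,0.1,208,-33,40,0],[0,0,0.124,250,-39,50,0],[0,0,0.124,292,-46,60,0],[0,0,0.124,334,-52,70,0],[0,0,0.124,376,-59,80,0],[0,0,0.124,418,-65,90,0],[0,0,0.124,460,-72,100,0],[0,0,0.124,502,-79,107,0],[0,0,0.124,544,-85,107,0],[0,0,0.124,586,-92,107,0],[0,0,0.124,625,-98,107,0],[0,0,0.124,658,-103,107,0],[0,0,0.124,658,-103,107,0],[0,0,0.124,658,-103,107,0],[0,0,0.124,658,-103,107,0]]}}

```text
clock: 38.3
position: [0.3249, 0.3083, 0.2019]
ee_rot: [[0.124, 0.992, -0.001], [0.992, -0.124, -0.001], [-0.002, -0.001, -1.0]]
ft_force: [1.0, 1.1, -0.1]
finger_gap: -0.002
gripper_force: 0.0
```

```bash
python3 go.py 324.7 311.1 97 -7.1
python3 - <<'E'
from m import *
st=bot.state();p,d=bot.read_camera("wrist");c=cam("wrist",st);P=zmap(c,d)
q=near_pts(P,np.array([.405,.301]),.06,.021,.030);print("box",len(q),cv2.minAreaRect((q[:,:2]*1000).astype(np.float32).reshape(-1,1,2)))
q=near_pts(P,np.array([.369,.305]),.03,.085,.115);print("ball",len(q),q.mean(0),q.max(0))
E
```

```text
at [324.9 308.3 201.9] ang -7.12 tilt [-9.0e-04 -1.4e-03 -1.0e+00] -> rz -0.000 t [  2.9  -0.5 104.9] gap -0.2 grip 0.0 f [ 1.   1.1 -0.1] t=38.30
box 2841 ((404.78515625, 301.7364807128906), (49.604068756103516, 70.17145538330078), 82.73464965820312)
ball 1187 [0.3674 0.308  0.1022] [0.3808 0.3188 0.1077]
```

Request:
{"fn": "send_rows", "kwargs": {"deltas": [[0,0,0,3,-2,35,0],[0,0,0,3,-2,70,0],[0,0,0,3,-2,104,0],[0,0,0,3,-2,104,0],[0,0,0,3,8,104,0],[0,0,0,3,18,104,0],[0,0,0,3,28,104,0],[0,0,0,3,38,104,0],[0,0,0,3,48,104,0],[0,0,0,3,58,104,0],[0,0,0,3,68,104,0],[0,0,0,3,76,104,0],[0,0,0,3,80,104,0],[0,0,0,3,80,104,0],[0,0,0,3,80,104,0]]}}

```text
clock: 39.85
position: [0.4053, 0.3026, 0.0982]
ee_rot: [[0.124, 0.992, -0.0], [0.992, -0.124, -0.0], [-0.0, 0.0, -1.0]]
ft_force: [0.3, 0.5, 0.3]
finger_gap: -0.002
gripper_force: 0.0
```

```bash
cat > ball.py <<'E'
from m import *
cs=cam("side")
q,_=bot.read_camera("side");cc=cam("scene");pc,_=bot.read_camera("scene")
u=proj(cs,[.425,.3,.09])[0];v=proj(cc,[.425,.3,.09])[0]
bs=[b for k in("red","red0") for b in blobs(q,k,15) if np.linalg.norm(cen(b)-u)<50];bc=[b for k in("red","red0") for b in blobs(pc,k,8) if np.linalg.norm(cen(b)-v)<25]
for b in bs:
    w=plane(cs,cen(b),.092)[0];a=(w[:2]-[.4048,.3017])@[.992,-.127];print("side",cen(b),cv2.contourArea(b),w,"along",a)
    for e in bc: print("  tri",tri(cs,cen(b),cc,cen(e)))
u=u.astype(int);cv2.imwrite("pics/lamp_%d.png"%(bot.state()["clock"]*10),cv2.resize(q[u[1]-60:u[1]+60,u[0]-80:u[0]+80],(640,480))[:,:,::-1])
E
python3 go.py 415.7 300.3 97 -7.1; python3 ball.py
```

```text
at [405.3 302.6  98.2] ang -7.10 tilt [-0.e+00 -2.e-04 -1.e+00] -> rz -0.000 t [-1.  10.6  1.2] gap -0.1 grip 0.0 f [0.3 0.5 0.3] t=39.85
side [321.2614 399.6326] 132.0 [0.4349 0.2967 0.092 ] along 0.030497407064600274
  tri (array([0.4322, 0.2995, 0.0974]), np.float64(0.0029442785088024032))
```

Request:
{"fn": "send_rows", "kwargs": {"deltas": [[0,0,0,0,3,0,0],[0,0,0,0,6,0,0],[0,0,0,0,9,0,0],[0,0,0,0,11,0,0],[0,0,0,0,11,0,0]]}}

```text
clock: 40.45
position: [0.4166, 0.3012, 0.0983]
ee_rot: [[0.124, 0.992, 0.0], [0.992, -0.124, -0.0], [-0.0, 0.0, -1.0]]
ft_force: [-0.8, 0.1, 0.7]
finger_gap: 0.001
gripper_force: 0.1
```

```bash
python3 go.py 415.7 300.3 97 -7.1; python3 ball.py
```

```text
at [416.6 301.2  98.3] ang -7.11 tilt [ 4.e-04 -1.e-04 -1.e+00] -> rz -0.000 t [-1.  -0.8  1.3] gap 0.1 grip 0.1 f [-0.8  0.1  0.7] t=40.45
side [314.8089 398.934 ] 146.5 [0.4449 0.2975 0.092 ] along 0.04028230347946863
  tri (array([0.4425, 0.2977, 0.0941]), np.float64(0.003284785482353677))
```

At about the stop. I'll nudge on in small steps until the force rises.

Request:
{"fn": "send_rows", "kwargs": {"deltas": [[0,0,0,0,1.5,0,0],[0,0,0,0,3,0,0],[0,0,0,0,3,0,0]]}}

```text
clock: 40.85
position: [0.4174, 0.3011, 0.0982]
ee_rot: [[0.124, 0.992, -0.004], [0.992, -0.124, 0.0], [-0.0, -0.004, -1.0]]
ft_force: [-4.0, 1.5, 1.8]
finger_gap: 0.0
gripper_force: 2.7
```

```bash
python3 go.py 415.7 300.3 97 -7.1; python3 ball.py
```

```text
at [417.4 301.1  98.2] ang -7.15 tilt [-3.8e-03  3.0e-04 -1.0e+00] -> rz -0.001 t [-1.  -1.6  1.2] gap 0.0 grip 2.7 f [-4.   1.5  1.8] t=40.85
side [314.551  399.0238] 147.0 [0.4452 0.2977 0.092 ] along 0.04060035995744169
  tri (array([0.4433, 0.298 , 0.0938]), np.float64(0.0026160555071907186))
```

The lever is stalled at its stop, with 4 N and the ball about 40 mm past the pivot. Backing off and taking a last look.

Request:
{"fn": "send_rows", "kwargs": {"deltas": [[0,0,0,0,2,0,0],[0,0,0,0,2,0,0],[0,0,0,0,-15,0,0],[0,0,0,0,-45,0,0],[0,0,0,0,-60,-30,0],[0,0,0,0,-60,-70,0],[0,0,0,0,-60,-110,0],[0,0,0,-30,-60,-150,0],[0,0,0,-70,-60,-170,0],[0,0,0,-110,-60,-170,0],[0,0,0,-110,-60,-170,0],[0,0,0,-110,-60,-170,0]]}}

```text
clock: 42.15
position: [0.346, 0.1988, 0.2686]
ee_rot: [[0.126, 0.992, 0.002], [0.992, -0.126, 0.001], [0.001, 0.002, -1.0]]
ft_force: [-0.5, 0.2, -0.4]
finger_gap: -0.002
gripper_force: 0.0
```

```bash
python3 ball.py
python3 - <<'E'
from h import *
q,_=bot.read_camera("side");cv2.imwrite("pics/side9.png",q[:,:,::-1]);s=bot.state();print(s["position"],s["clock"])
E
```

```text
side [315.6243 398.0397] 189.0 [0.444  0.2956 0.092 ] along 0.03965646269662786
  tri (array([0.4433, 0.2969, 0.094 ]), np.float64(0.0004939155179258538))
[0.34614485 0.19996754 0.26800708] 42.3
```

View pics/side9.png

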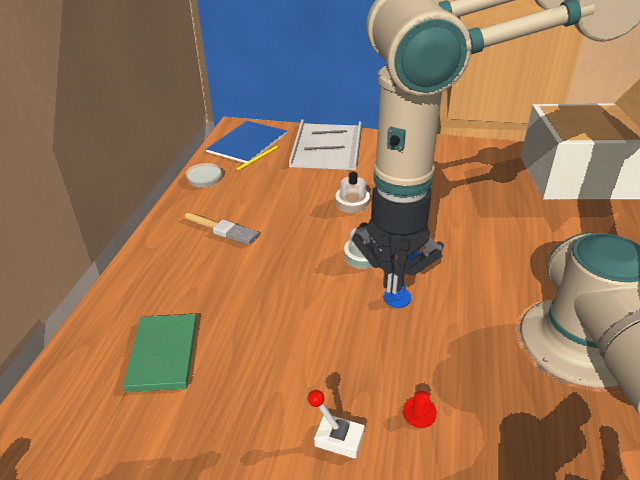

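The lever leans fully to the other side, ball at (316,398). I'll check the three covers from the scene camera before handing in.

Run:
```python
from h import *
c=cam("scene");p,_=bot.read_camera("scene")
for x,y in((.4375,-.165),(.3538,-.2834),(.4963,-.3716)):
    u=proj(c,[x,y,.078])[0]
    try:b=near(p,"black",u,12,5);print(u.round(1),cen(b).round(1),cv2.contourArea(b))
    except ValueError: print(u,"none")
cv2.imwrite("pics/scene9.png",cv2.resize(p[170:370,140:380],(720,600))[:,:,::-1])
```

```text
[270.8 243.7] [269.5 240.8] 7.5
[213.1 254.7] [213.3 254.9] 43.5
[226.1 302.8] [226.5 302.7] 62.5
```

View pics/scene9.png

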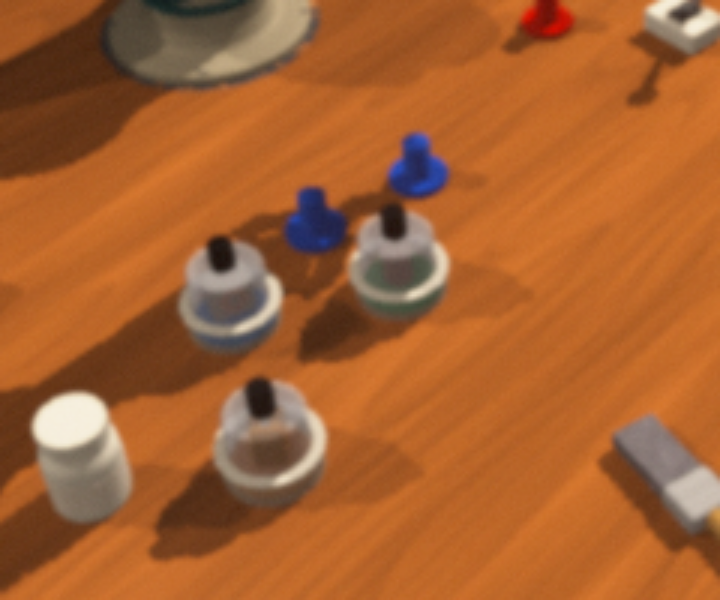

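The crop shows all three covers seated and level on their dishes, at (230,300), (398,265) and (270,450), with the jar and brush untouched. Handing in.

```bash
python3 -c "
from cell import bot
print(bot.sign_off())"
```

```text
the job is handed in; nothing more can be done
None
```

All three specimens are home in their matching dishes, each dish has a level cover, and the lamp was switched off last; the job was handed in at about 42 s and no verdict was returned.

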